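Lock the chrome cover plates away in the parts well

ROBOT

A 6-joint arm with a two-finger parallel gripper is mounted at the origin on the work surface. World frame = base frame: x ahead of the robot, y to its left, z up, the work surface at z = 0. Lengths are in m, angles in rad, forces in N, time in s.
With the tool pointing down it reaches from about 0.225 to 0.875 m from the base axis. Payload 3.4 kg.
Tool frame: the origin (TCP) lies between the finger pads; the fingertips stand 14 mm ahead of it and the grasp point (between the pads) lies 5 mm behind it; z points along the fingers, y is the direction in which the jaws open and shut (so a half turn about z gives the same grasp; the last joint's range is limited). The gripper opens to 85 mm and grips with 20 to 120 N. Pads are 22 mm wide; open, the fingers measure 114 mm over their backs; the gripper's body (76 mm by 85 mm) begins 54 mm behind the grasp point. The pads swing forward as they close: fully open they stand 13 mm farther back than shut.
Start: joints at [-1.447, 0.276, 1.505, -0, 1.361, -0.121], TCP at [0.139, -0.558, 0.222] pointing down, gripper open.
Joint ranges: [-2.89, 2.89], [-0.75, 2.08], [0.22, 2.7], [-1.18, 4.32], [0.11, 2.71], [-2.7, 2.7]. Speed limits (rad/s): [2.57, 2.57, 3.14, 3.14, 3.14, 3.14].

INTERFACE

Orientations are given as a unit quaternion [w, x, y, z].
In Python, from rig import manip, get_image, job gives the robot as it stands. The module is installed in compiled form; this text tells all that it offers.
- The arm moves only by the tool step_arm, never from a script. Its argument "moves" is one flat list of numbers, 5 for each row, row after row: the shift along the tool's x, y, z as a fraction of full scale, then the turn about the tool's z as a fraction of full scale, then the gripper's target within -1 to 1 (shut at 1, half-way at 0, fully open at -1). In form: [dx, dy, dz, twist, hand, dx, dy, dz, twist, hand, ...]. A call has 1 to 5 rows; each row is the pose to reach, as a shift and turn from the pose commanded when the call began, along the tool's axes at that moment, turning the shorter way round; what a row does not reach only later rows make up. Full scale, the value 1, is 500 mm for a shift and pi rad for a turn. A row lasts 1/10 s, in which the tool goes at most 50 mm and 8.59 degrees, less where a joint would pass 70% of its speed; a pose out of reach is approached as far as the arm can. A call with a number of a shift or a turn outside -1 to 1 is refused whole. A call with a gripper value outside its range is refused whole. The fingers move at their own pace and stop on an object; "force" is the grip in N (left out, the last holds). Time passes only in rows, so rows that repeat a pose let the fingers close. It gives the time, the measured TCP pose, the force and the opening at its end, in the units of the state.
- manip.get_state(): the state, without advancing time (a new reading comes with each control period).
- get_image(name): name is "scene" or "top"; returns a dict with "frame" (480x640x3 uint8, blue, green, red), "fx", "fy", "cx", "cy" (pixels), "rvec" (rotation vector, rad) and "tvec" (3), from world to camera coordinates, as OpenCV has them. Camera axes: x right, y down, z forward; pixel columns grow to the right and rows downward; lengths in m; the calibration is good to about 2 mm. A picture is of the moment at which its call begins. There is no depth.
- job.sign_off(): hands the job in, once; it reports no verdict.
The state is a dict: "clock": time; "qpos": joint angles; "qd": joint speeds; "effort": joint torques, N m; "position": TCP position; "ee_rot": TCP orientation; "contact_force": force on the tool from outside, world axes, zero at the start; "moment": the same for the moment, N m; "width": finger opening in m.
Only numpy, scipy, OpenCV 4.12 (cv2) and the standard library are available. Lean on these libraries where they do the work, as an engineer would, in place of code of your own. Each camera call takes 0.05 s, during which the arm holds its last target. There are 200 camera calls.

TASK

Find by feel where the key catches in the lock of the parts well: press it lightly and turn it gently to and fro until it drops in, then turn it counter-clockwise to draw the bolt and slide the gate fully open. Put every flat chrome cover plate from the bench in the well. Then slide the gate fully shut and turn the key back clockwise until the bolt is fully out again, leaving the key seated in the lock and all the other things on the bench where they are.

Things in the scene. Friction and masses are not known exactly. Their poses are not given: they have to be found in the camera images.
- well: White open-topped parts well fixed to the bench: 132 x 132 mm outside, 60 mm high, walls and floor 6 mm (inside 120 x 120 mm). Origin on the bench under its centre, z up. A grey lock housing 70 x 70 mm, 52 mm high, is centred 125 mm along its own -x. Two runners carry the well's top on to 200 mm along its own +y for the open gate.
- well_floor (a point): Centre of the well's inner floor, 6 mm above the bench; axes as well.
- lock_mouth (a point): Centre of the round 45 mm hole in the top of the lock housing, 52 mm above the bench, on the lock's upright axis; axes as well.
- key: Loose steel key standing upright in the lock, about 0.25 kg, 88 mm tall: cross-shaped foot 38 mm across, 12 mm high; round flange, diameter 41 mm, 12 to 22 mm up; shank of diameter 18 mm; square black head. Origin under the foot's centre, z up, x and y along the cross. Not yet engaged: origin 22 mm below lock_mouth, flange flush with the housing's top. Engaged: origin 34 mm below it.
- key_head (a point): Centre of the key's square head (32 x 32 mm, 30 mm high), 73 mm above the key's origin; x and y square to the head's faces. Either pair of faces can be gripped; the key stays in the lock when let go and can be gripped anew. Its stops are not to be forced: over 120 N at the foot (about 1 N m of turning) counts as forced, about 0.25 rad pushed past a stop.
- lock_plate (a point): Point on the lock's axis, 30 mm above the bench, where the foot stands at first: the top of a spring-borne rotor, hidden by the flange. It gives up to 6 mm under a push of 1 to 6 N beyond the key's weight. A cross-shaped slot in it, at an unknown angle repeating every quarter turn, lets the foot drop 12 mm in: at most 0.85 rad of turn away, to one side or the other, met within 0.08 rad.
- lock_front (a point): Point at the top of the housing's edge nearest the well, 35 mm from the axis. The stiff rotor (0.3 N m) turns only with an engaged key: counter-clockwise from above by 0.75 to 1.45 rad to a stop draws the bolt back, clockwise (1.75 rad from stop to stop) puts it out. The sprung bolt is out over most of this and moves in the last 0.7 rad before the counter-clockwise stop.
- bolt (a joint): Travel of the steel bolt between lock housing and well, in m: about 0 fully out (gate locked), over 0.013 drawn back (gate free), 0.0176 at the end of the key's turn. Moved only by the key.
- gate (a joint): Sliding gate, a 132 x 132 x 5 mm aluminium plate on top of the well (upper face 66 mm above the bench), in m: 0 shut, 0.125 fully open, with stops. Opens along the well's own +y, friction 1.5 N. A lug at its edge is stopped by the bolt; when the gate is not fully shut the lug keeps the bolt from coming out.
- gate_grip (a point): Point in the gate's black handle bar, 85 mm above the bench, moving with the gate. The bar is 60 mm along the well's x, 14 mm thick along the well's y, and stands from 66 to 98 mm above the bench.
- plate1: Flat chrome cover plate with round ends, 78 x 38 mm, 7 mm thick, lying on the bench. Origin at the centre of its underside; x along its length, y across, z out of the plate. Two to four of the plates are present (the others are None from the start).
- plate2: Flat chrome cover plate with round ends, 78 x 38 mm, 7 mm thick, lying on the bench. Origin at the centre of its underside; x along its length, y across, z out of the plate. Two to four of the plates are present (the others are None from the start).
- plate3: Flat chrome cover plate with round ends, 78 x 38 mm, 7 mm thick, lying on the bench. Origin at the centre of its underside; x along its length, y across, z out of the plate. Two to four of the plates are present (the others are None from the start).
- plate4: Flat chrome cover plate with round ends, 78 x 38 mm, 7 mm thick, lying on the bench. Origin at the centre of its underside; x along its length, y across, z out of the plate. Two to four of the plates are present (the others are None from the start).
- diaphragm: Grey silicone diaphragm, round, diameter 68 mm, 9 mm high; not part of the job. Origin under its centre.
- pivot: Bronze lever pivot block, 60 x 34 mm, 30 mm high; not part of the job. Origin under its centre.
- case: Turquoise second-stage case, round, diameter 92 mm, 54 mm high, with a chrome stub; not part of the job. Origin under its centre.
- wrench: Steel wrench, 180 mm long, lying flat; not part of the job.
- grease: White jar, diameter 52 mm, 100 mm high; not part of the job.
- mug: White mug, diameter 80 mm, 90 mm high; not part of the job.
- brush: Brush, 170 mm long, lying flat; not part of the job.
There are look-alikes about, which are no part of the job. What is shaped like the plate1 but pink, purple or turquoise is not meant.

How it is judged:
On the way, in this order (a step that is already met when the one before it is completed fails the run):
1. the key has dropped into the lock (at least 8 mm lower than at the start) (z of key in the frame of lock_mouth below -0.03 m), for 0.2 s.
2. the bolt is drawn back (over 13 mm) (value of joint bolt above 0.013 m), for 0.2 s.
3. the gate is open (over 115 mm) (value of joint gate above 0.115 m), for 0.2 s.
4. every cover plate present lies in the well (x of plate1 in the frame of well_floor between -0.06 and 0.06 m and y of plate1 in the frame of well_floor between -0.06 and 0.06 m and z of plate1 in the frame of well_floor between -0.01 and 0.052 m and x of plate2 in the frame of well_floor between -0.06 and 0.06 m and y of plate2 in the frame of well_floor between -0.06 and 0.06 m and z of plate2 in the frame of well_floor between -0.01 and 0.052 m and x of plate3 in the frame of well_floor between -0.06 and 0.06 m and y of plate3 in the frame of well_floor between -0.06 and 0.06 m and z of plate3 in the frame of well_floor between -0.01 and 0.052 m and x of plate4 in the frame of well_floor between -0.06 and 0.06 m and y of plate4 in the frame of well_floor between -0.06 and 0.06 m and z of plate4 in the frame of well_floor between -0.01 and 0.052 m), for 0.2 s.
5. the gate is shut (within 4 mm) (value of joint gate below 0.004 m), for 0.2 s.
6. the bolt is out again (within 3 mm) (value of joint bolt below 0.003 m), for 0.2 s.
At the end, for the whole second after the job is handed in: Every cover plate present lies at rest within the well, the gate is shut within 4 mm, the bolt is out within 3 mm and the key is still seated in the lock (at least 8 mm lower than at the start) (all of step 4 and linear speed of each of plate1, plate2, plate3, plate4 below 0.02 m/s and value of joint gate below 0.004 m and value of joint bolt below 0.003 m and z of key in the frame of lock_mouth below -0.03 m); the robot touches nothing.
It fails at once if another thing on the bench is shifted by more than 5 cm (distance of any of diaphragm, pivot, case, wrench, grease, mug, brush from where it was at the start of the episode above 0.05 m).
It fails at once if the key is forced: more than 120 N between key and lock (contact force between key and well above 120 N).
Of plate1, plate2, plate3, plate4 only 2 to 4 are there at a start; the rules pass over those that are not, and their reading is None.
At some moment in a run one of plate1, plate2, plate3, plate4 may be knocked a few centimetres aside while the robot is not near it.
It also fails if it takes over 210 s, if anything falls off the work surface, if the arm or the gripper's body presses on something with over 40 N, if the wrist force passes 120 N, or if a joint passes its speed limit or range.

## Working session

There is one attempt and no reset: what is moved stays moved. The work goes in short steps, Python scripts to look and compute and a tool call to move; the robot and the scene stay as the last step left them, time stands still between calls to the robot, and variables do not carry over. Pictures are saved under pics/ and viewed, about 12 in all and at most 16, crops included, and the job is handed in when it is done.

Besides the shell and the picture viewer there is one more tool, called after "Emit:" as name(argument=value, ...) on one line, values as JSON. step_arm: Moves the arm, as the interface text tells. Its arguments: {"type":"object","properties":{"moves":{"type":"array","items":{"type":"number","minimum":-1,"maximum":1}},"force":{"type":"number"}},"required":["moves"]}

```bash
mkdir -p pics; cat > h.py <<'E'
import numpy as np, cv2
from rig import manip, get_image, job
from scipy.spatial.transform import Rotation as R
def snap(n, fn=None, crop=None, scale=1):
    im=get_image(n); f=im["frame"]
    np.savez(f"/tmp/{n}.npz",**im)
    if fn:
        g=f if crop is None else f[crop[1]:crop[3],crop[0]:crop[2]]
        if scale!=1: g=cv2.resize(g,None,fx=scale,fy=scale,interpolation=cv2.INTER_CUBIC)
        cv2.imwrite("pics/"+fn,g)
    return im
def cam(im):
    K=np.array([[im["fx"],0,im["cx"]],[0,im["fy"],im["cy"]],[0,0,1]],float)
    return K,cv2.Rodrigues(np.array(im["rvec"],float))[0],np.array(im["tvec"],float).ravel()
def pix2w(im,uv,z):
    K,Rm,t=cam(im); d=Rm.T@np.linalg.inv(K)@np.array([uv[0],uv[1],1.0]); c=-Rm.T@t
    return c+d*(z-c[2])/d[2]
def w2pix(im,p):
    K,Rm,t=cam(im); q=K@(Rm@np.array(p,float)+t); return q[:2]/q[2]
def st():
    s=manip.get_state(); q=s["ee_rot"]; M=R.from_quat([q[1],q[2],q[3],q[0]]).as_matrix()
    return s,np.array(s["position"]),M
def go(p,yaw=None):
    """row numbers to reach world p, with tool y axis at world angle yaw (mod pi)"""
    s,pos,M=st(); d=M.T@(np.array(p)-pos)
    a=0
    if yaw is not None:
        cur=np.arctan2(M[1,1],M[0,1]); dy=(yaw-cur+np.pi/2)%np.pi-np.pi/2
        a=-dy if M[2,2]<0 else dy
    print("row",np.round(d/0.5,4),"twist",round(a/np.pi,4),"q6",round(s["qpos"][5],3),"rows>=",int(max(np.ceil(np.linalg.norm(d)/.05),np.ceil(abs(a)/.15))))
E
python3 - <<'E'
from h import *
a=snap("scene","s0.png"); b=snap("top","t0.png")
for im in(a,b):
    K,Rm,t=cam(im); print(K[0,0],-Rm.T@t, Rm[2])
s,p,M=st(); print(s,M)
E
```

```text
558.7880888848221 [1.69708101 0.33133507 1.35018862] [-0.65248817 -0.18888342 -0.73388162]
557.5833514748591 [ 0.46255714 -0.01488708  1.39455549] [ 0.0761732  -0.00665148 -0.99707242]
{'clock': 0.1, 'qpos': array([-1.44703276e+00,  2.76531691e-01,  1.50603751e+00,  1.69638277e-05,
        1.36072019e+00, -1.20976945e-01]), 'qd': array([ 4.46772540e-04, -3.05774399e-04, -4.41098987e-03,  1.90631252e-03,
       -3.67152081e-04, -2.40552551e-05]), 'effort': array([ 1.62896613e-03, -4.17698228e+01, -2.46405262e+01, -2.06685659e-04,
        5.84549867e-03,  6.46421199e-06]), 'position': array([ 0.13927571, -0.55735435,  0.22161393]), 'ee_rot': array([-8.48379365e-04,  9.92521958e-01,  1.22063275e-01,  7.11188555e-06]), 'contact_force': array([ 0.24027059, -0.19085423, -0.14543626]), 'moment': array([ 0.02353503, -0.04136598,  0.01455335]), 'width': 0.08533559434451093} [[ 9.70201114e-01  2.42300973e-01 -1.92994522e-04]
 [ 2.42300949e-01 -9.70199674e-01  1.68580650e-03]
 [ 2.21229332e-04 -1.68233410e-03 -9.99998560e-01]]
```

View pics/s0.png

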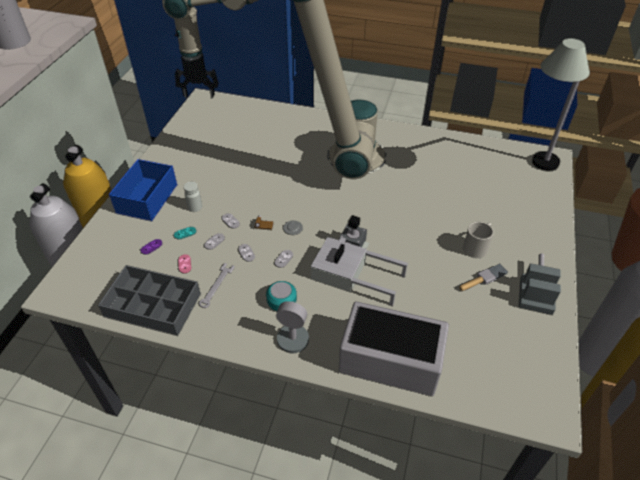

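View pics/t0.png

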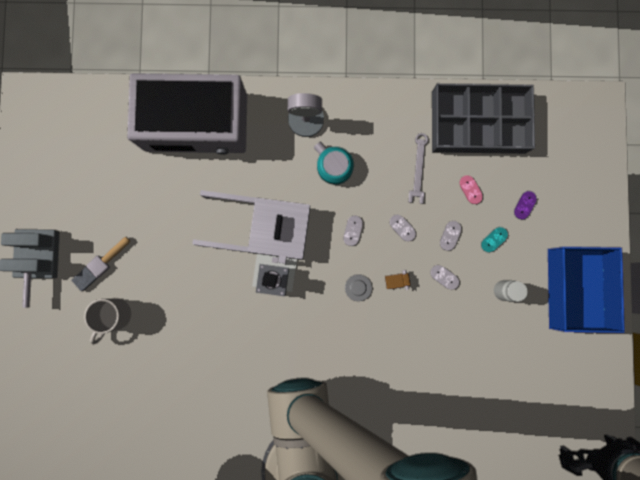

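Scene: the well is at top-view (280,228), the lock at (273,278) and the runners point left. Chrome plate candidates are (354,230), (403,228), (451,236) and (445,277). The look-alikes are pink (471,190), purple (525,205) and turquoise (494,239); the diaphragm (358,288) is round grey. Next, a close crop.

```bash
python3 - <<'E'
from h import *
im=dict(np.load("/tmp/top.npz")); f=im["frame"]
cv2.imwrite("pics/c1.png",cv2.resize(f[180:310,185:485],None,fx=2.66,fy=2.66,interpolation=cv2.INTER_CUBIC))
cv2.imwrite("pics/c2.png",cv2.resize(f[235:305,245:315],None,fx=8,fy=8,interpolation=cv2.INTER_CUBIC))
hsv=cv2.cvtColor(f,cv2.COLOR_BGR2HSV)
for uv in [(354,230),(403,228),(451,236),(445,277),(471,190)]:
    print(uv,f[uv[1]-3:uv[1]+4,uv[0]-3:uv[0]+4].reshape(-1,3).mean(0), pix2w(im,uv,0.007).round(3))
print(f[215,380],f[250,420])
E
```

```text
(354, 230) [160.04081633 152.55102041 159.97959184] [ 0.589 -0.106  0.007]
(403, 228) [168.65306122 160.81632653 168.57142857] [ 0.596 -0.228  0.007]
(451, 236) [159.73469388 152.55102041 159.85714286] [ 0.577 -0.349  0.007]
(445, 277) [164.42857143 156.7755102  164.34693878] [ 0.475 -0.333  0.007]
(471, 190) [140.81632653 113.63265306 195.53061224] [ 0.694 -0.4    0.007]
[147 158 164] [146 156 162]
```

View pics/c1.png

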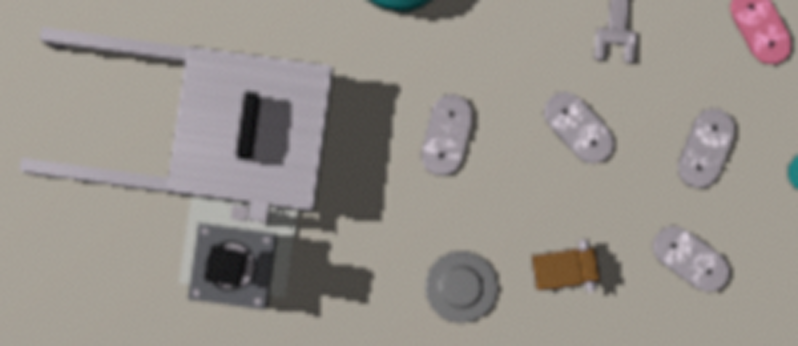

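View pics/c2.png

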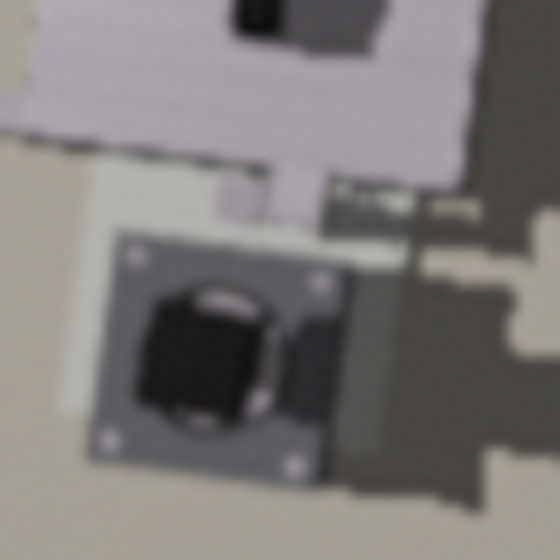

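The crops confirm four chrome plates, all of grey-pink hue: c1 (447,135), (579,127), (707,148) and (691,258). The housing corners in c2 are (118,233), (350,265), (320,487) and (88,460). The black head is a square centred at about (203,357). Next, fit the poses.

```bash
cat >> h.py <<'E'
def plates(im):
    f=im["frame"].astype(int); m=((f[...,0]-f[...,1]>=2)&(f[...,2]-f[...,1]>=2)&(abs(f[...,0]-f[...,2])<12)&(f[...,1]>90)).astype(np.uint8)
    m=cv2.morphologyEx(m,cv2.MORPH_CLOSE,np.ones((3,3))); m=cv2.morphologyEx(m,cv2.MORPH_OPEN,np.ones((3,3)))
    out=[]
    for c in cv2.findContours(m,cv2.RETR_EXTERNAL,cv2.CHAIN_APPROX_NONE)[0]:
        A=cv2.contourArea(c)
        if 150<A<900:
            w=np.array([pix2w(im,p[0],0.006)[:2]*1000 for p in c],np.float32)
            (cx,cy),(a,b),th=cv2.minAreaRect(w)
            if a<b: a,b,th=b,a,th+90
            if 55<a<100 and 25<b<55: out.append((round(cx/1000,4),round(cy/1000,4),round(a),round(b),round(np.deg2rad((th+90)%180-90),3)))
    return out
E
python3 - <<'E'
from h import *
from scipy.optimize import least_squares
im=dict(np.load("/tmp/top.npz"))
for p in plates(im): print(p)
g=np.array([(188,47),(330,68),(312,210),(171,187)])/2.66+(185,180)
h=np.array([(118,233),(350,265),(320,487),(88,460)])/8+(245,235)
gl=[(66,66),(66,-66),(-66,-66),(-66,66)]; hl=[(-90,35),(-90,-35),(-160,-35),(-160,35)]
P=[(x/1e3,y/1e3,.066) for x,y in gl]+[(x/1e3,y/1e3,.052) for x,y in hl]; U=np.vstack([g,h])
def tw(v,p): c,s=np.cos(v[2]),np.sin(v[2]); return (v[0]+c*p[0]-s*p[1],v[1]+s*p[0]+c*p[1],p[2])
r=least_squares(lambda v:np.ravel([w2pix(im,tw(v,p))-u for p,u in zip(P,U)]),[.55,.08,0],loss="soft_l1")
print("well",r.x, r.fun.reshape(-1,2).round(1).tolist())
print("lock",tw(r.x,(-.125,0,0)))
k=np.array([(158,290),(270,310),(245,425),(137,405)])/8+(245,235)
w=np.array([pix2w(im,u,.118) for u in k]); print("head",w.mean(0),[np.hypot(*(w[i]-w[i-1])[:2]) for i in range(4)],[np.arctan2(*(w[i]-w[i-1])[1::-1])%(np.pi/2) for i in range(4)])
E
```

```text
(0.475, -0.3321, 76, 37, np.float64(0.959))
(0.579, -0.3475, 76, 39, np.float64(-0.382))
(0.5886, -0.1026, 74, 38, np.float64(-0.235))
(0.5966, -0.2266, 74, 37, np.float64(0.79))
(0.758, -0.056, 56, 54, np.float64(-0.768))
(0.9172, 0.0341, 61, 36, np.float64(-1.554))
well [ 0.58604632  0.07740432 -0.11909232] [[-0.1, -0.3], [1.0, -1.0], [0.4, 0.2], [-1.5, 1.6], [0.2, -0.4], [0.0, -0.6], [-0.2, 0.7], [-0.2, 0.2]]
lock (np.float64(0.46193170903973435), np.float64(0.09225569726313554), 0)
head [0.46288565 0.09161617 0.118     ] [np.float64(0.03321060518087347), np.float64(0.0324939976294757), np.float64(0.033422788864441395), np.float64(0.031308725294957505)] [np.float64(1.4096103236204112), np.float64(1.4067316876833824), np.float64(1.3741051750120077), np.float64(1.4005182436393744)]
```

```bash
python3 -c "
from h import *
go((.4625,.092,.2),-.172)"
```

```text
row [ 0.9419 -1.1033  0.0453] twist -0.3673 q6 -0.121 rows>= 15
```

Emit:
step_arm(moves=[0.471, -0.552, 0.0226, -0.184, -1, 0.471, -0.552, 0.0226, -0.184, -1, 0.471, -0.552, 0.0226, -0.184, -1, 0.471, -0.552, 0.0226, -0.184, -1, 0.471, -0.552, 0.0226, -0.184, -1], force=40)

```text
clock: 0.6
position: [0.251, -0.3321, 0.2142]
ee_rot: [-0.0, 0.916, 0.4, 0.0]
contact_force: [-0.1, 0.2, 0.0]
width: 0.0855
```

Emit:
step_arm(moves=[0, 0, 0, 0, -1, 0, 0, 0, 0, -1])

```text
clock: 0.8
position: [0.251, -0.3333, 0.2147]
ee_rot: [0.0, 0.916, 0.401, -0.0]
contact_force: [-0.5, -1.0, 0.2]
width: 0.0853
```

```bash
python3 -c "
from h import *
print(st()[1]);go((.4625,.092,.2),-.172)"
```

```text
[ 0.25100179 -0.33330211  0.21469161]
row [ 0.912  -0.2659  0.0286] twist -0.1824 q6 -0.347 rows>= 10
```

Emit:
step_arm(moves=[0.912, -0.266, 0.0286, -0.1824, -1, 0.912, -0.266, 0.0286, -0.1824, -1, 0.912, -0.266, 0.0286, -0.1824, -1, 0.912, -0.266, 0.0286, -0.1824, -1, 0.912, -0.266, 0.0286, -0.1824, -1])

```text
clock: 1.3
position: [0.3637, -0.1107, 0.2072]
ee_rot: [0.001, 0.766, 0.642, -0.0]
contact_force: [0.5, -1.2, 0.6]
width: 0.0851
```

```bash
python3 -c "
from h import *
go((.4625,.092,.2),-.172)"
```

```text
row [0.4338 0.1237 0.0142] twist -0.0012 q6 -0.302 rows>= 5
```

Emit:
step_arm(moves=[0.434, 0.124, 0.014, -0.001, -1, 0.434, 0.124, 0.014, -0.001, -1, 0.434, 0.124, 0.014, -0.001, -1, 0.434, 0.124, 0.014, -0.001, -1, 0.434, 0.124, 0.014, -0.001, -1])

```text
clock: 1.8
position: [0.4641, 0.0943, 0.1997]
ee_rot: [0.0, 0.765, 0.644, 0.001]
contact_force: [-0.5, -0.2, 0.3]
width: 0.0853
```

Emit:
step_arm(moves=[0, 0, 0, 0, -1, 0, 0, 0, 0, -1])

```text
clock: 2.0
position: [0.4619, 0.0913, 0.1995]
ee_rot: [0.0, 0.765, 0.644, -0.001]
contact_force: [-0.2, 0.1, -0.7]
width: 0.0857
```

```bash
python3 -c "
from h import *
go((.4625,.092,.1),-.172)"
```

```text
row [0.0019 0.001  0.199 ] twist 0.0001 q6 0.22 rows>= 2
```

Emit:
step_arm(moves=[0.002, 0.001, 0.1, 0, -1, 0.002, 0.001, 0.199, 0, -1, 0.002, 0.001, 0.199, 0, -1, 0.002, 0.001, 0.199, 0, 0.3, 0.002, 0.001, 0.199, 0, 1], force=40)

```text
clock: 2.5
position: [0.4642, 0.0923, 0.1029]
ee_rot: [0.002, 0.766, 0.643, 0.002]
contact_force: [-0.1, 0.2, 1.0]
width: 0.0591
```

Emit:
step_arm(moves=[0, 0, 0, 0, 1, 0, 0, 0, 0, 1, 0, 0, 0, 0, 1, 0, 0, 0, 0, 1, 0, 0, 0, 0, 1])

```text
clock: 3.0
position: [0.4633, 0.0931, 0.1014]
ee_rot: [0.001, 0.765, 0.644, 0.001]
contact_force: [1.5, 0.4, 2.8]
width: 0.0305
```

```bash
python3 -c "
from h import *
s,p,M=st();print(s['contact_force'],s['moment'],p,s['width'],np.arctan2(M[1,1],M[0,1]),s['qpos'])
snap('top','c3.png',(225,200,325,310),5)"
```

```text
[1.46254804 0.39184642 2.81258381] [-0.10909465 -0.4502699  -0.01483088] [0.46329983 0.09310841 0.10137719] 0.03050464949603589 -0.1714915258627271 [ 5.11999158e-02  2.27626773e-01  1.90509510e+00 -3.93705326e-04
  1.00568344e+00  2.22901141e-01]
```

View pics/c3.png

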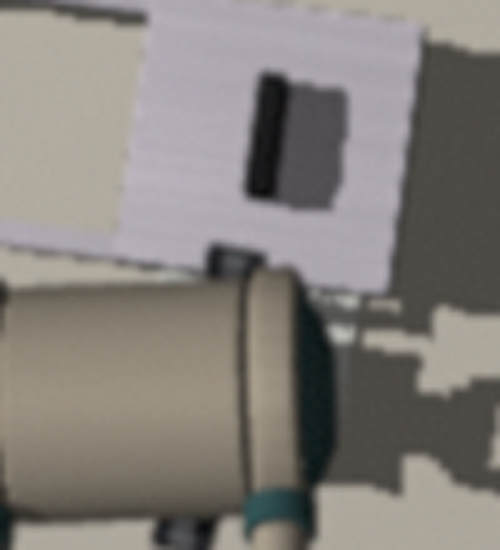

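The grip is sound: width 30.5 mm, and the picture shows the fingers over the head. Next, press 3 mm.

Emit:
step_arm(moves=[0, 0, 0.003, 0, 1, 0, 0, 0.006, 0, 1, 0, 0, 0.006, 0, 1, 0, 0, 0.006, 0, 1])

```text
clock: 3.45
position: [0.4631, 0.093, 0.0979]
ee_rot: [0.001, 0.765, 0.644, 0.001]
contact_force: [3.5, -1.1, 4.9]
width: 0.0304
```

Emit:
step_arm(moves=[0, 0, 0, -0.025, 1, 0, 0, 0, -0.025, 1])

```text
clock: 3.65
position: [0.4623, 0.0931, 0.0978]
ee_rot: [0.0, 0.739, 0.674, 0.0]
contact_force: [1.4, -0.9, 4.4]
width: 0.0301
```

Emit:
step_arm(moves=[0, 0, 0, -0.025, 1, 0, 0, 0, -0.025, 1])

```text
clock: 3.85
position: [0.462, 0.0931, 0.0976]
ee_rot: [-0.0, 0.712, 0.702, -0.0]
contact_force: [1.6, -0.8, 5.1]
width: 0.0301
```

Emit:
step_arm(moves=[0, 0, 0, -0.025, 1, 0, 0, 0, -0.025, 1])

```text
clock: 4.05
position: [0.4618, 0.0931, 0.0976]
ee_rot: [-0.0, 0.684, 0.73, -0.0]
contact_force: [0.6, -0.4, 6.0]
width: 0.0304
```

Emit:
step_arm(moves=[0, 0, 0, -0.025, 1, 0, 0, 0, -0.025, 1])

```text
clock: 4.25
position: [0.4619, 0.0934, 0.0976]
ee_rot: [-0.0, 0.655, 0.756, 0.0]
contact_force: [2.1, 0.6, 4.3]
width: 0.0302
```

Emit:
step_arm(moves=[0, 0, 0, -0.025, 1, 0, 0, 0, -0.025, 1])

```text
clock: 4.45
position: [0.462, 0.0934, 0.0976]
ee_rot: [-0.0, 0.625, 0.78, 0.0]
contact_force: [1.9, 1.0, 5.2]
width: 0.0305
```

Emit:
step_arm(moves=[0, 0, 0, -0.025, 1, 0, 0, 0, -0.025, 1])

```text
clock: 4.65
position: [0.4625, 0.0934, 0.0971]
ee_rot: [0.0, 0.595, 0.804, 0.0]
contact_force: [3.7, 0.7, -1.8]
width: 0.0304
```

Emit:
step_arm(moves=[0, 0, 0, -0.025, 1, 0, 0, 0, -0.025, 1])

```text
clock: 4.85
position: [0.4632, 0.0936, 0.0972]
ee_rot: [0.001, 0.563, 0.826, 0.001]
contact_force: [5.1, 0.4, -1.7]
width: 0.0305
```

Emit:
step_arm(moves=[0, 0, 0, -0.025, 1, 0, 0, 0, -0.025, 1])

```text
clock: 5.05
position: [0.4633, 0.0938, 0.0972]
ee_rot: [0.001, 0.53, 0.848, 0.001]
contact_force: [3.9, 2.6, -2.1]
width: 0.0302
```

The spring force vanished at the 6th step, so the foot has caught. Push it in.

Emit:
step_arm(moves=[0, 0, 0.004, 0, 1, 0, 0, 0.008, 0, 1, 0, 0, 0.008, 0, 1])

```text
clock: 5.35
position: [0.4635, 0.0934, 0.0939]
ee_rot: [0.001, 0.53, 0.848, 0.001]
contact_force: [5.4, 2.7, 3.8]
width: 0.0306
```

Emit:
step_arm(moves=[0, 0, 0.004, 0, 1, 0, 0, 0.006, 0, 1, 0, 0, 0.006, 0, 1])

```text
clock: 5.65
position: [0.4636, 0.0934, 0.0912]
ee_rot: [0.001, 0.53, 0.848, 0.001]
contact_force: [4.6, 1.4, 6.5]
width: 0.0303
```

Friction from the turning load seems to be dragging the rotor down. Turn back gently while pressing.

Emit:
step_arm(moves=[0, 0, 0, 0.016, 1, 0, 0, 0, 0.016, 1])

```text
clock: 5.85
position: [0.463, 0.0932, 0.0907]
ee_rot: [0.001, 0.551, 0.835, 0.001]
contact_force: [4.3, 1.7, 2.6]
width: 0.0306
```

Emit:
step_arm(moves=[0, 0, 0, 0.016, 1, 0, 0, 0, 0.016, 1])

```text
clock: 6.05
position: [0.4624, 0.093, 0.0906]
ee_rot: [0.0, 0.571, 0.821, 0.0]
contact_force: [4.1, 0.8, 2.8]
width: 0.0305
```

Emit:
step_arm(moves=[0, 0, 0, 0.016, 1, 0, 0, 0, 0.016, 1])

```text
clock: 6.25
position: [0.4624, 0.0929, 0.0906]
ee_rot: [0.001, 0.591, 0.807, 0.0]
contact_force: [4.4, 1.7, 2.3]
width: 0.0306
```

Emit:
step_arm(moves=[0, 0, 0.003, 0.006, 1, 0, 0, 0.003, 0.006, 1])

```text
clock: 6.45
position: [0.4625, 0.093, 0.0891]
ee_rot: [0.0, 0.599, 0.801, 0.0]
contact_force: [3.3, 1.1, 3.6]
width: 0.0303
```

Emit:
step_arm(moves=[0, 0, 0.003, -0.016, 1, 0, 0, 0.003, -0.016, 1])

```text
clock: 6.65
position: [0.4622, 0.093, 0.0876]
ee_rot: [0.0, 0.578, 0.816, 0.0]
contact_force: [3.5, 0.6, 4.2]
width: 0.0304
```

```bash
python3 -c "
from h import *
s,p,M=st();print(s['contact_force'],s['moment'],p,np.arctan2(M[1,1],M[0,1]),s['qpos'])"
```

```text
[3.47857578 0.60966025 4.23259024] [ 0.19351813 -1.16454385 -0.00862149] [0.4621629  0.09302652 0.08762346] 0.3371726097954601 [ 5.09919652e-02  2.43852557e-01  1.92447618e+00 -1.64513271e-04
  9.72958947e-01 -2.86088040e-01]
```

Emit:
step_arm(moves=[0, 0, 0, -0.04, 1, 0, 0, 0, -0.08, 1, 0, 0, 0, -0.08, 1])

```text
clock: 6.95
position: [0.4633, 0.0939, 0.0881]
ee_rot: [0.001, 0.472, 0.882, 0.001]
contact_force: [5.5, 2.8, 3.6]
width: 0.0305
```

```bash
python3 -c "
from h import *
s,p,M=st();print(s['contact_force'],s['moment'],p,np.arctan2(M[1,1],M[0,1]),s['qpos'][5])"
```

```text
[5.53765512 2.84885301 3.58657002] [ 0.67089151 -1.40839594 -0.14820057] [0.46329346 0.09385155 0.08805675] 0.588031679647929 -0.5379955739833623
```

Emit:
step_arm(moves=[0, 0, 0, -0.045, 1, 0, 0, 0, -0.09, 1, 0, 0, 0, -0.09, 1])

```text
clock: 7.25
position: [0.4632, 0.0944, 0.0881]
ee_rot: [0.001, 0.343, 0.939, 0.002]
contact_force: [5.1, 3.8, 4.2]
width: 0.03
```

```bash
python3 -c "
from h import *
s,p,M=st();print(s['contact_force'],s['moment'],p,np.arctan2(M[1,1],M[0,1]),s['qpos'][5])"
```

```text
[5.10749555 3.8049899  4.18469698] [ 1.03742374 -1.33917861 -0.12572446] [0.46318482 0.09435089 0.08806954] 0.8705607072080925 -0.8210124581649996
```

Emit:
step_arm(moves=[0, 0, 0, -0.03, 1, 0, 0, 0, -0.06, 1, 0, 0, 0, -0.06, 1])

```text
clock: 7.55
position: [0.4629, 0.0946, 0.088]
ee_rot: [0.001, 0.254, 0.967, 0.002]
contact_force: [4.4, 4.8, 3.8]
width: 0.0304
```

```bash
python3 -c "
from h import *
s,p,M=st();print(s['contact_force'],s['moment'],p,np.arctan2(M[1,1],M[0,1]),s['qpos'][5])
snap('top','c4.png',(230,200,330,300),6)"
```

```text
[4.39003481 4.8352485  3.80188789] [ 1.23901717 -1.20770503 -0.27349757] [0.46290235 0.09460829 0.08799127] 1.0579689399734034 -1.0086444174641092
```

View pics/c4.png

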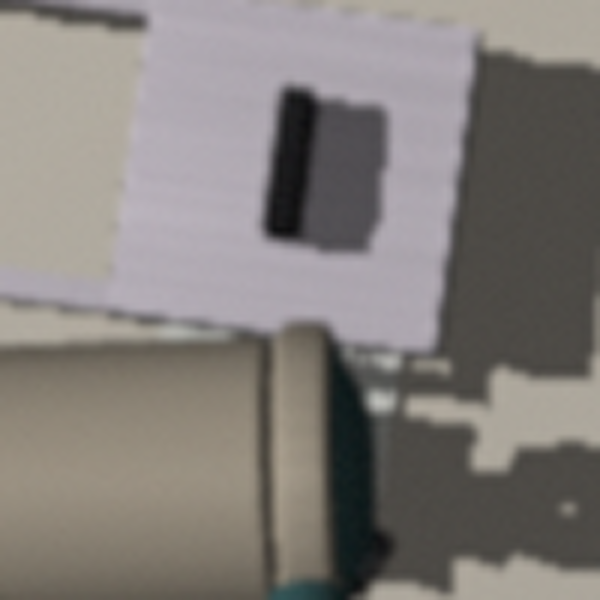

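Emit:
step_arm(moves=[0, 0, 0, -0.025, 1, 0, 0, 0, -0.05, 1, 0, 0, 0, -0.05, 1])

```text
clock: 7.9
position: [0.4627, 0.0948, 0.088]
ee_rot: [0.0, 0.177, 0.984, 0.002]
contact_force: [5.4, 5.0, 4.2]
width: 0.0303
```

```bash
python3 -c "
from h import *
s,p,M=st();print(s['contact_force'],s['moment'],p,np.arctan2(M[1,1],M[0,1]),s['qpos'][5])"
```

```text
[5.36103441 4.96851087 4.22587672] [ 1.30498468 -1.23057251 -0.27718766] [0.46268491 0.0947755  0.08798317] 1.2144867367242276 -1.1652950948815353
```

Emit:
step_arm(moves=[0, 0, 0, -0.025, 1, 0, 0, 0, -0.05, 1, 0, 0, 0, -0.05, 1])

```text
clock: 8.2
position: [0.4624, 0.0949, 0.0879]
ee_rot: [0.0, 0.099, 0.995, 0.002]
contact_force: [4.3, 5.0, 5.5]
width: 0.0303
```

```bash
python3 -c "
from h import *
s,p,M=st();print(s['contact_force'],s['moment'],p,np.arctan2(M[1,1],M[0,1]),s['qpos'][5])"
```

```text
[4.31003049 4.99837356 5.46747382] [ 1.4054351  -1.01301568 -0.24231514] [0.46240352 0.09487976 0.0879456 ] 1.3714852740101862 -1.3224342561628541
```

Emit:
step_arm(moves=[0, 0, 0, -0.025, 1, 0, 0, 0, -0.05, 1, 0, 0, 0, -0.05, 1])

```text
clock: 8.5
position: [0.462, 0.095, 0.0878]
ee_rot: [0.0, 0.021, 1.0, 0.002]
contact_force: [3.8, 5.4, 5.3]
width: 0.0304
```

```bash
python3 -c "
from h import *
s,p,M=st();print(s['contact_force'],s['moment'],p,np.arctan2(M[1,1],M[0,1]),s['qpos'][5])"
```

```text
[3.82086051 5.42520727 5.29261867] [ 1.42347979 -0.93259274 -0.30071556] [0.46202351 0.09498691 0.08782622] 1.5284674830832798 -1.4794655435807775
```

Emit:
step_arm(moves=[0, 0, 0, -0.02, 1, 0, 0, 0, -0.035, 1, 0, 0, 0, -0.035, 1])

```text
clock: 8.8
position: [0.4617, 0.095, 0.0877]
ee_rot: [-0.0, -0.034, 0.999, 0.002]
contact_force: [4.3, 4.6, 4.3]
width: 0.0305
```

```bash
python3 -c "
from h import *
s,p,M=st();print(s['contact_force'],s['moment'],p,np.arctan2(M[1,1],M[0,1]),s['qpos'][5])"
```

```text
[4.32672088 4.5625336  4.30370408] [ 1.45354888 -0.89455104 -0.35652534] [0.4617288  0.09498856 0.08771211] 1.637867463172653 -1.5888572035313302
```

Emit:
step_arm(moves=[0, 0, 0, -0.015, 1, 0, 0, 0, -0.03, 1, 0, 0, 0, -0.03, 1])

```text
clock: 9.1
position: [0.4616, 0.095, 0.0877]
ee_rot: [-0.0, -0.081, 0.997, 0.002]
contact_force: [3.9, 5.8, 4.8]
width: 0.0305
```

```bash
python3 -c "
from h import *
s,p,M=st();print(s['contact_force'],s['moment'],p,np.arctan2(M[1,1],M[0,1]),s['qpos'][5])"
```

```text
[3.88135399 5.80839985 4.80382904] [ 1.34485906 -0.78932901 -0.28348237] [0.46157139 0.09495513 0.08766461] 1.7320257029993482 -1.683016924101772
```

Emit:
step_arm(moves=[0, 0, 0, -0.015, 1, 0, 0, 0, -0.03, 1, 0, 0, 0, -0.03, 1])

```text
clock: 9.4
position: [0.4613, 0.0948, 0.0876]
ee_rot: [-0.001, -0.126, 0.992, 0.002]
contact_force: [3.6, 4.8, 5.2]
width: 0.0306
```

```bash
python3 -c "
from h import *
s,p,M=st();print(s['contact_force'],s['moment'],p,np.arctan2(M[1,1],M[0,1]),s['qpos'][5])"
```

```text
[3.62534511 4.84390759 5.20429826] [ 1.07894766 -0.65787355 -0.90809127] [0.46125244 0.09475458 0.08758411] 1.8244643766305406 -1.7756434619188848
```

Stop reached (moment 0.9). Ease off slightly.

Emit:
step_arm(moves=[0, 0, 0, 0.016, 1, 0, 0, 0, 0.016, 1])

```text
clock: 9.6
position: [0.4611, 0.0945, 0.0875]
ee_rot: [-0.001, -0.102, 0.995, 0.002]
contact_force: [3.1, 4.7, 4.5]
width: 0.0302
```

```bash
python3 -c "
from h import *
s,p,M=st();print(s['contact_force'],s['moment'],p,np.arctan2(M[1,1],M[0,1]),s['qpos'][5])"
```

```text
[3.07619207 4.74100187 4.46506344] [ 1.18448433 -0.74274022 -0.15595954] [0.46113873 0.09454872 0.0875383 ] 1.7753227259547188 -1.7259036068240494
```

Emit:
step_arm(moves=[0, 0, 0, 0, -1, 0, 0, 0, 0, -1, 0, 0, 0, 0, -1, 0, 0, -0.1, 0, -1, 0, 0, -0.2, 0, -1])

```text
clock: 10.1
position: [0.4592, 0.0927, 0.1867]
ee_rot: [-0.004, -0.104, 0.995, -0.0]
contact_force: [1.3, -0.9, 0.1]
width: 0.0854
```

```bash
python3 -c "
from h import *
im=snap('top');print(np.array(st()[1]))
t=dict(np.load('/tmp/top.npz'))
for u in [(267.5+0,0)]: pass
print(pix2w(t,(248/2.66+185,125/2.66+180),.098), pix2w(t,(290/6+230,163/6+200),.098))
go((.585,.077,.17),1.452)"
```

```text
[0.46518426 0.09309977 0.1958992 ]
[0.58573663 0.07715095 0.098     ] [0.58533133 0.07690975 0.098     ]
row [-0.2273 -0.081   0.0542] twist 0.1041 q6 -1.728 rows>= 3
```

Emit:
step_arm(moves=[-0.227, -0.081, 0.054, 0.104, -1, -0.227, -0.081, 0.054, 0.104, -1, -0.227, -0.081, 0.054, 0.104, -1, -0.227, -0.081, 0.054, 0.104, -1, -0.227, -0.081, 0.054, 0.104, -1])

```text
clock: 10.65
position: [0.5797, 0.0767, 0.1593]
ee_rot: [-0.002, 0.059, 0.998, -0.0]
contact_force: [-0.1, -0.6, -0.6]
width: 0.0852
```

```bash
python3 -c "
from h import *
go((.585,.077,.087),1.452)"
```

```text
row [-0.0111  0.0019  0.1446] twist 0.0002 q6 -1.44 rows>= 2
```

Emit:
step_arm(moves=[-0.008, 0.002, 0.1, 0, -1, -0.008, 0.002, 0.144, 0, -1, -0.008, 0.002, 0.144, 0, -1, -0.008, 0.002, 0.144, 0, 1, -0.008, 0.002, 0.144, 0, 1])

```text
clock: 11.15
position: [0.5862, 0.0776, 0.0906]
ee_rot: [0.002, 0.059, 0.998, 0.0]
contact_force: [0.2, 0.2, 0.9]
width: 0.059
```

Emit:
step_arm(moves=[0, 0, 0, 0, 1, 0, 0, 0, 0, 1, 0, 0, 0, 0, 1, 0, 0, 0, 0, 1, 0, 0, 0, 0, 1])

```text
clock: 11.65
position: [0.5859, 0.0775, 0.0892]
ee_rot: [0.001, 0.059, 0.998, 0.0]
contact_force: [-0.5, 0.8, 4.6]
width: -0.0004
```

```bash
python3 -c "
from h import *
s,p,M=st();print(p); go(p+np.array((.1188,.9929,0))*.127)"
```

```text
[0.58588876 0.07750037 0.0891604 ]
row [-2.00e-04  2.54e-01  0.00e+00] twist 0.0 q6 -1.439 rows>= 3
```

Width 0 means the bar isn't between the pads. Look.

```bash
python3 -c "
from h import *
a=snap('scene','s1.png',(280,190,420,310),5); snap('top','t1.png',(200,180,320,300),5)"
```

```text
(no output)
```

View pics/s1.png

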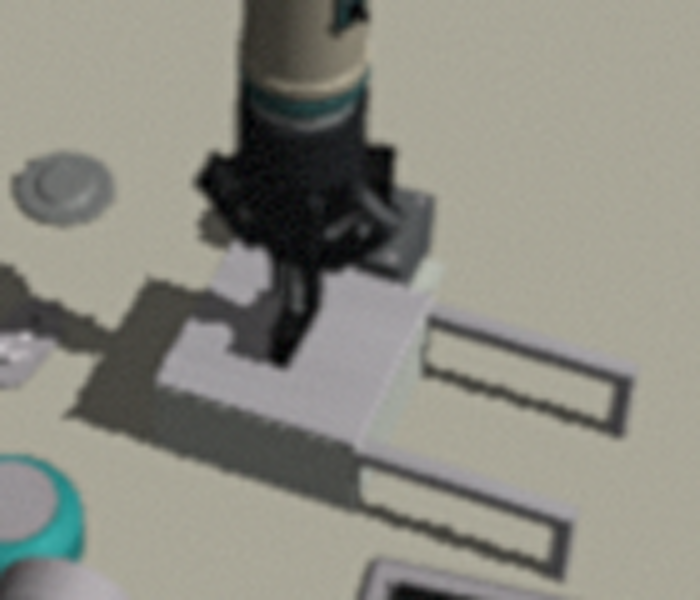

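Emit:
step_arm(moves=[0, 0.03, 0, 0, 1, 0, 0.06, 0, 0, 1, 0, 0.06, 0, 0, 1])

```text
clock: 12.05
position: [0.5899, 0.1092, 0.0891]
ee_rot: [0.001, 0.059, 0.998, 0.001]
contact_force: [-0.1, 1.9, 6.0]
width: 0.0002
```

```bash
python3 -c "
from h import *
s,p,M=st();print(s['contact_force'],s['moment'],p,s['width'])
a=snap('scene','s2.png',(280,190,420,310),5)"
```

```text
[-0.07914904  1.87490971  6.01114283] [ 0.23064671 -0.00544803 -0.01269521] [0.58986879 0.10917823 0.08914393] 0.00019654077587264368
```

View pics/s2.png

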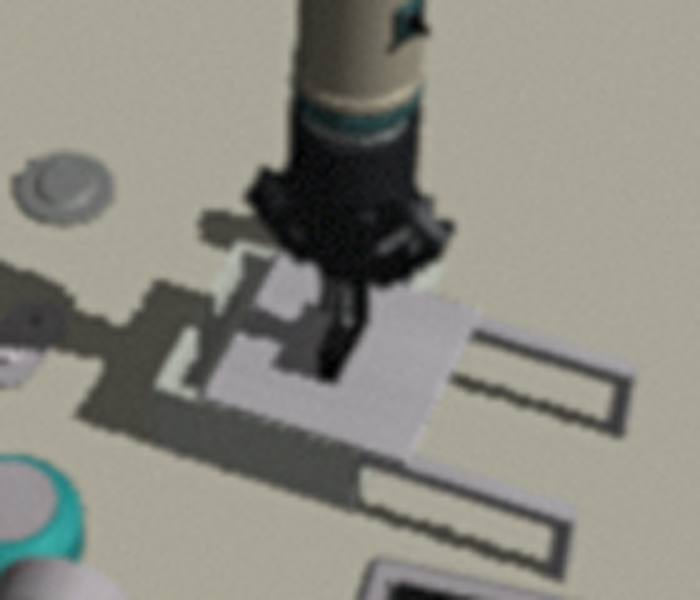

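The gate moves with the bar, so the bolt is drawn. Pull on to the stop.

Emit:
step_arm(moves=[0, 0.07, 0, 0, 1, 0, 0.14, 0, 0, 1, 0, 0.186, 0, 0, 1, 0, 0.192, 0, 0, 1, 0, 0.192, 0, 0, 1])

```text
clock: 12.6
position: [0.6016, 0.2043, 0.0892]
ee_rot: [0.001, 0.058, 0.998, 0.001]
contact_force: [-0.1, 1.3, 4.8]
width: -0.0003
```

```bash
python3 -c "
from h import *
s,p,M=st();print(s['contact_force'],s['moment'],p,s['width'])"
```

```text
[-0.0727747   1.34071283  4.8434494 ] [ 0.1697779  -0.13539085  0.0273153 ] [0.60158773 0.20426582 0.08916962] -0.00027767411219750855
```

Emit:
step_arm(moves=[0, 0.006, 0, 0, 1, 0, 0.012, 0, 0, 1, 0, 0.012, 0, 0, 1])

```text
clock: 12.9
position: [0.6017, 0.2072, 0.0891]
ee_rot: [0.001, 0.059, 0.998, -0.001]
contact_force: [0.1, -3.7, 5.7]
width: -0.0002
```

```bash
python3 -c "
from h import *
s,p,M=st();print(s['contact_force'],s['moment'],p,s['width'])
a=snap('scene','s3.png',(280,190,420,310),5)"
```

```text
[ 0.06074776 -3.72550739  5.69582405] [-0.38514212 -0.02570216 -0.00514345] [0.60174563 0.20723786 0.08912905] -0.0001919795976747822
```

View pics/s3.png

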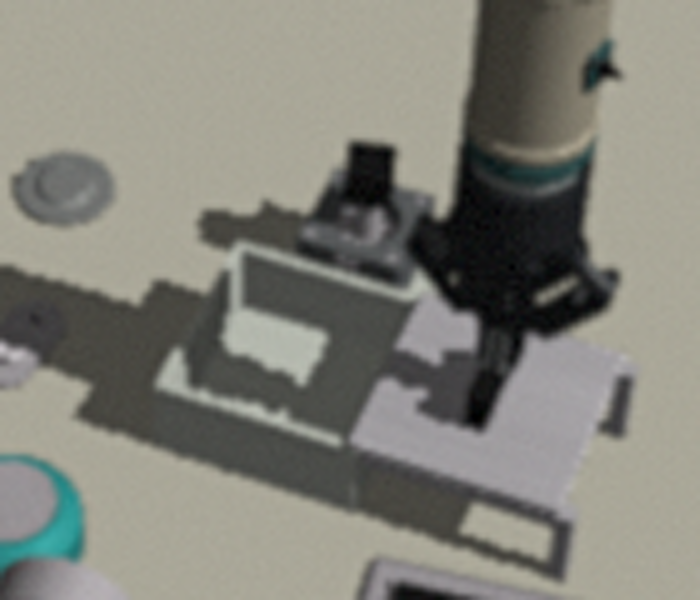

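Gate fully open: the scene shows the well interior, and the stop was felt at -3.7 N. Release, lift and re-measure the plates.

Emit:
step_arm(moves=[0, 0, 0, 0, -0.4, 0, 0, 0, 0, -0.4, 0, 0, 0, 0, -0.4, 0, 0, -0.1, 0, -0.4, 0, 0, -0.2, 0, -0.4])

```text
clock: 13.45
position: [0.599, 0.2076, 0.1867]
ee_rot: [-0.004, 0.059, 0.998, -0.001]
contact_force: [1.5, -0.1, -0.1]
width: 0.0594
```

```bash
python3 -c "
from h import *
im=snap('top')
for p in plates(im): print(p)
print(st()[0]['width'])
go((.5886,-.1026,.15),-.235+np.pi/2)"
```

```text
(0.4696, -0.3377, 60, 39, np.float64(0.883))
(0.5972, -0.226, 72, 38, np.float64(0.79))
(0.758, -0.056, 56, 54, np.float64(-0.768))
(0.9172, 0.0328, 64, 36, np.float64(-1.554))
0.0599652955095174
row [-0.0407 -0.623   0.094 ] twist 0.0372 q6 -1.228 rows>= 7
```

```bash
python3 -c "
from h import *
im=dict(np.load('/tmp/top.npz')); cv2.imwrite('pics/c5.png',cv2.resize(im['frame'][160:320,200:500],None,fx=2.6,fy=2.6))"
```

```text
(no output)
```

View pics/c5.png

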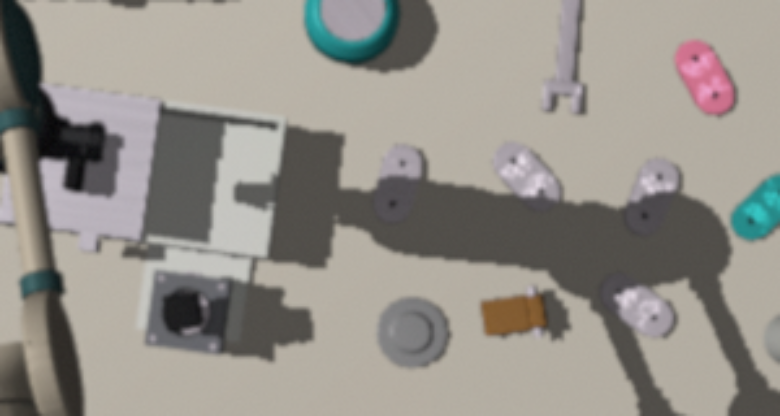

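It's only the arm's shadow; the four plates are where they were. Go to plate 1.

Emit:
step_arm(moves=[-0.041, -0.623, 0.094, 0.037, -0.4, -0.041, -0.623, 0.094, 0.037, -0.4, -0.041, -0.623, 0.094, 0.037, -0.4, -0.041, -0.623, 0.094, 0.037, -0.4, -0.041, -0.623, 0.094, 0.037, -0.4])

```text
clock: 14.0
position: [0.5869, -0.0403, 0.1502]
ee_rot: [-0.001, 0.117, 0.993, -0.0]
contact_force: [0.4, -0.5, 0.2]
width: 0.0595
```

```bash
python3 -c "
from h import *
go((.5886,-.1026,.1),-.235+np.pi/2)"
```

```text
row [-0.0324 -0.1204  0.1004] twist 0.0002 q6 -1.523 rows>= 2
```

Emit:
step_arm(moves=[-0.032, -0.12, 0.1, 0, -0.4, -0.032, -0.12, 0.1, 0, -0.4, -0.032, -0.12, 0.1, 0, -0.4, -0.032, -0.12, 0.1, 0, -0.4])

```text
clock: 14.4
position: [0.5888, -0.1005, 0.1004]
ee_rot: [-0.001, 0.118, 0.993, 0.0]
contact_force: [-0.6, 0.4, 1.2]
width: 0.0599
```

```bash
python3 -c "
from h import *
go((.5886,-.1026,.0135),-.235+np.pi/2)"
```

```text
row [-0.001  -0.0044  0.1737] twist -0.0004 q6 -1.62 rows>= 2
```

Emit:
step_arm(moves=[0, -0.002, 0.1, 0, -0.4, 0, -0.002, 0.16, 0, -0.4, 0, -0.002, 0.173, 0, -0.4, 0, -0.002, 0.173, 0, -0.4, 0, -0.002, 0.173, 0, 1], force=50)

```text
clock: 14.9
position: [0.5912, -0.101, 0.0168]
ee_rot: [0.002, 0.116, 0.993, -0.0]
contact_force: [0.5, -1.0, 0.3]
width: 0.0465
```

Emit:
step_arm(moves=[0, 0, 0, 0, 1, 0, 0, 0, 0, 1, 0, 0, 0, 0, 1, 0, 0, 0, 0, 1])

```text
clock: 15.3
position: [0.5897, -0.1015, 0.0154]
ee_rot: [0.0, 0.117, 0.993, -0.0]
contact_force: [0.7, -0.5, -0.7]
width: 0.0001
```

Emit:
step_arm(moves=[0, 0, -0.06, 0, 1, 0, 0, -0.12, 0, 1, 0, 0, -0.12, 0, 1])

```text
clock: 15.6
position: [0.5927, -0.1024, 0.0791]
ee_rot: [0.004, 0.117, 0.993, -0.001]
contact_force: [-0.1, -0.4, 0.7]
width: -0.0002
```

```bash
python3 -c "
from h import *
snap('scene','s4.png',(220,170,360,290),5.5); s=st()[0];print(s['contact_force'],s['width'])"
```

```text
[ 0.30584067 -0.33126885 -0.22161149] -5.5634497662776e-05
```

View pics/s4.png

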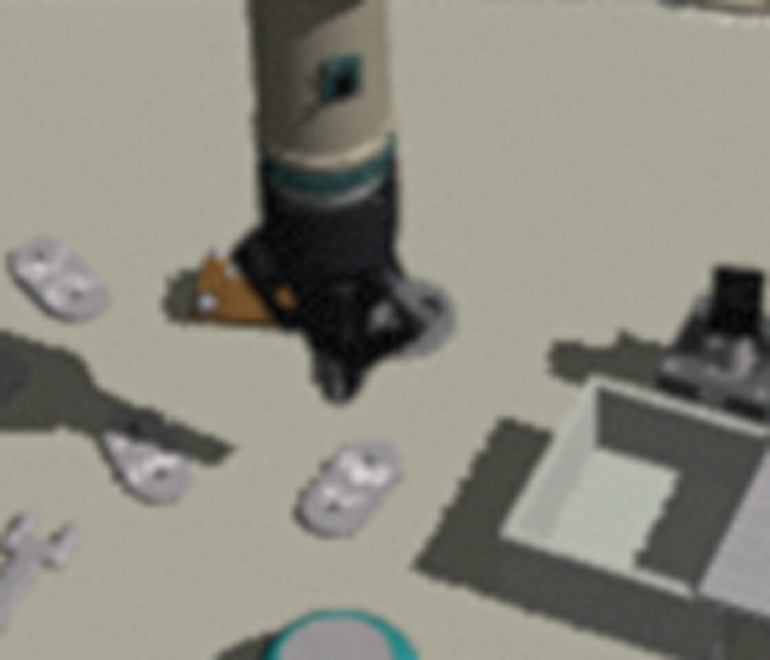

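```bash
python3 -c "
from h import *
im=dict(np.load('/tmp/scene.npz')); print(pix2w(im,(220+350/5.5,170+487/5.5),.007))
s,p,M=st(); tip=p+M@[0,0,.014]; u=w2pix(im,tip); print('tip crop px',(u-[220,170])*5.5, p)
u=w2pix(im,(.5886,-.1026,.007)); print((u-[220,170])*5.5)
for p in plates(dict(np.load('/tmp/scene.npz'))): print(p)"
```

```text
[ 0.59153611 -0.09926432  0.007     ]
tip crop px [341.05943561 420.42693849] [ 0.59118423 -0.1019869   0.07715237]
[346.14656265 482.18215838]
(0.7709, -0.0021, 80, 36, np.float64(1.256))
```

Nothing gripped: the plate stayed put and the fingertips seem to sit higher than stated. Probe with shut fingers on the plate's top to measure the true tip height.

Emit:
step_arm(moves=[0, 0, 0.09, 0, 1, 0, 0, 0.12, 0, 1, 0, 0, 0.124, 0, 1, 0, 0, 0.124, 0, 1])

```text
clock: 16.05
position: [0.5889, -0.1013, 0.012]
ee_rot: [-0.001, 0.117, 0.993, 0.0]
contact_force: [-0.8, 0.3, 0.0]
width: -0.0
```

Emit:
step_arm(moves=[0, 0, 0.004, 0, 1, 0, 0, 0.004, 0, 1])

```text
clock: 16.25
position: [0.5902, -0.1016, 0.0116]
ee_rot: [0.001, 0.117, 0.993, -0.0]
contact_force: [-0.0, -0.0, -0.3]
width: 0.0001
```

Emit:
step_arm(moves=[0, 0, 0.004, 0, 1, 0, 0, 0.004, 0, 1])

```text
clock: 16.45
position: [0.5896, -0.1014, 0.0092]
ee_rot: [0.0, 0.117, 0.993, -0.0]
contact_force: [1.0, 0.3, -0.7]
width: 0.0002
```

Emit:
step_arm(moves=[0, 0, 0.005, 0, 1, 0, 0, 0.005, 0, 1])

```text
clock: 16.65
position: [0.5893, -0.1013, 0.0062]
ee_rot: [-0.0, 0.117, 0.993, -0.0]
contact_force: [0.5, -0.5, -0.2]
width: 0.0004
```

Emit:
step_arm(moves=[0, 0, 0.005, 0, 1, 0, 0, 0.005, 0, 1])

```text
clock: 16.85
position: [0.5892, -0.1013, 0.0035]
ee_rot: [-0.0, 0.117, 0.993, 0.0]
contact_force: [-0.2, 0.4, 1.2]
width: 0.0001
```

Emit:
step_arm(moves=[0, 0, 0.005, 0, 1, 0, 0, 0.005, 0, 1])

```text
clock: 17.05
position: [0.5892, -0.1013, 0.001]
ee_rot: [-0.0, 0.117, 0.993, 0.0]
contact_force: [0.6, -0.5, -0.6]
width: -0.0001
```

Emit:
step_arm(moves=[0, 0, 0.005, 0, 1, 0, 0, 0.005, 0, 1])

```text
clock: 17.25
position: [0.5892, -0.1013, -0.0015]
ee_rot: [-0.0, 0.117, 0.993, -0.0]
contact_force: [0.2, 0.8, 0.7]
width: 0.0
```

Emit:
step_arm(moves=[0, 0, 0.004, 0, 1, 0, 0, 0.004, 0, 1])

```text
clock: 17.45
position: [0.5895, -0.1014, -0.0019]
ee_rot: [0.0, 0.117, 0.993, -0.0]
contact_force: [-2.8, 0.1, 8.3]
width: 0.0001
```

Contact at z reading -0.0017 on the 7 mm plate top, so the shut fingertips are about 8.7 mm behind the reported TCP. That also explains the handle, which was dragged from its top. Correct all heights by about -23 mm.

Emit:
step_arm(moves=[0, 0, -0.05, 0, -0.4, 0, 0, -0.05, 0, -0.4, 0, 0, -0.05, 0, -0.4, 0, 0, -0.05, 0, -0.4, 0, 0, -0.05, 0, -0.4])

```text
clock: 17.95
position: [0.5888, -0.1012, 0.0209]
ee_rot: [-0.001, 0.117, 0.993, 0.0]
contact_force: [-0.6, -0.4, -0.9]
width: 0.0597
```

```bash
python3 -c "
from h import *
print(st()[1],st()[0]['width']);go((.5895,-.1015,-.0085),-.235+np.pi/2)"
```

```text
[ 0.58875256 -0.10119996  0.02093144] 0.05973379246520458
row [-0.0017 -0.0002  0.0589] twist 0.0001 q6 -1.623 rows>= 1
```

Emit:
step_arm(moves=[0, 0, 0.03, 0, -0.4, 0, 0, 0.059, 0, -0.4, 0, 0, 0.059, 0, -0.4, 0, 0, 0.059, 0, 1, 0, 0, 0.059, 0, 1])

```text
clock: 18.45
position: [0.5899, -0.1015, -0.007]
ee_rot: [0.0, 0.117, 0.993, -0.0]
contact_force: [0.7, 0.5, -1.5]
width: 0.036
```

Emit:
step_arm(moves=[0, 0, 0, 0, 1, 0, 0, 0, 0, 1, 0, 0, 0, 0, 1])

```text
clock: 18.75
position: [0.5899, -0.1015, -0.0071]
ee_rot: [0.001, 0.117, 0.993, -0.0]
contact_force: [0.4, 1.1, 1.7]
width: 0.036
```

Emit:
step_arm(moves=[0, 0, -0.08, 0, 1, 0, 0, -0.17, 0, 1, 0, 0, -0.2, 0, 1, 0, 0, -0.2, 0, 1])

```text
clock: 19.15
position: [0.5916, -0.102, 0.0956]
ee_rot: [0.003, 0.117, 0.993, -0.001]
contact_force: [0.0, 0.8, -1.6]
width: 0.0358
```

```bash
python3 -c "
from h import *
print(st()[1],st()[0]['width'],st()[0]['contact_force']);go((.586,.0774,.0915),1.452)"
```

```text
[ 0.59162374 -0.10198652  0.09557165] 0.035809578094321594 [ 0.03423813  0.75166206 -1.60168014]
row [0.0944 0.3463 0.0073] twist -0.0368 q6 -1.623 rows>= 4
```

Held (about 1.6 N weight). Carry to the well.

Emit:
step_arm(moves=[0.093, 0.347, 0, -0.037, 1, 0.093, 0.347, 0, -0.037, 1, 0.093, 0.347, 0, -0.037, 1, 0.093, 0.347, 0, -0.037, 1, 0.093, 0.347, 0, -0.037, 1])

```text
clock: 19.65
position: [0.5827, 0.0822, 0.0904]
ee_rot: [-0.002, 0.057, 0.998, 0.001]
contact_force: [-0.5, -0.5, -0.9]
width: 0.0358
```

```bash
python3 -c "
from h import *
print(st()[1],st()[0]['width']);go((.586,.0774,.02),1.452)"
```

```text
[0.58265376 0.08215729 0.09044718] 0.03584433894152029
row [-0.0083 -0.0088  0.1409] twist 0.0015 q6 -1.437 rows>= 2
```

Emit:
step_arm(moves=[0, 0, 0, 0, 1, 0, 0, 0.1, 0, 1, 0, 0, 0.14, 0, 1, 0, 0, 0.14, 0, 1, 0, 0, 0.14, 0, 1])

```text
clock: 20.15
position: [0.5847, 0.0768, 0.022]
ee_rot: [-0.0, 0.06, 0.998, -0.0]
contact_force: [0.4, 0.0, 0.5]
width: 0.0363
```

Emit:
step_arm(moves=[0, 0, 0, 0, 0, 0, 0, 0, 0, -0.4, 0, 0, 0, 0, -0.4, 0, 0, -0.08, 0, -0.4, 0, 0, -0.16, 0, -0.4])

```text
clock: 20.65
position: [0.5837, 0.0782, 0.1028]
ee_rot: [-0.001, 0.059, 0.998, -0.0]
contact_force: [1.3, -0.9, -0.6]
width: 0.0598
```

```bash
python3 -c "
from h import *
print(st()[1],st()[0]['width']);go((.5969,-.2264,.08),.79+np.pi/2)"
```

```text
[0.58369025 0.07817391 0.10280335] 0.059788693927001126
row [-0.0982 -0.6018  0.0456] twist -0.2891 q6 -1.437 rows>= 7
```

```bash
cat >> h.py <<'E'
def go(p,yaw):
    s,pos,M=st(); d=M.T@(np.array(p)-pos); cur=np.arctan2(M[1,1],M[0,1])
    q1=np.arctan2(p[1],p[0])-np.arcsin(.068/np.hypot(p[0],p[1]))
    q6=(q1-yaw+np.pi/2)%np.pi-np.pi/2
    dy=(q1-q6-cur+np.pi)%(2*np.pi)-np.pi
    print("pos",pos.round(4),"row",np.round(d/0.5,4),"twist",round(-dy/np.pi,4),"q6",round(s["qpos"][5],3),"->",round(q6,3))
E
python3 -c "
from h import *
go((.5969,-.2264,.08),.79+np.pi/2)"
```

```text
pos [0.5837 0.0782 0.1028] row [-0.0982 -0.6018  0.0456] twist 0.7109 q6 -1.437 -> 0.312
```

Emit:
step_arm(moves=[-0.098, -0.602, 0.04, 0.71, -0.4, -0.098, -0.602, 0.04, 0.71, -0.4, -0.098, -0.602, 0.04, 0.71, -0.4, -0.098, -0.602, 0.04, 0.71, -0.4, -0.098, -0.602, 0.04, 0.71, -0.4])

```text
clock: 21.15
position: [0.5955, -0.173, 0.087]
ee_rot: [0.001, 0.423, 0.906, 0.0]
contact_force: [0.1, -0.4, -0.5]
width: 0.0597
```

```bash
python3 -c "
from h import *
go((.5969,-.2264,.08),.79+np.pi/2)"
```

```text
pos [ 0.5955 -0.173   0.087 ] row [-0.0837 -0.0664  0.014 ] twist 0.4703 q6 -1.091 -> 0.312
```

Emit:
step_arm(moves=[-0.084, -0.066, 0.01, 0.47, -0.4, -0.084, -0.066, 0.01, 0.47, -0.4, -0.084, -0.066, 0.01, 0.47, -0.4, -0.084, -0.066, 0.01, 0.47, -0.4, -0.084, -0.066, 0.01, 0.47, -0.4])

```text
clock: 21.65
position: [0.5974, -0.2249, 0.0817]
ee_rot: [0.001, 0.726, 0.688, 0.0]
contact_force: [-0.1, 0.1, 0.9]
width: 0.0599
```

Emit:
step_arm(moves=[0, 0, 0, 0.231, -0.4, 0, 0, 0, 0.231, -0.4, 0, 0, 0, 0.231, -0.4, 0, 0, 0, 0.231, -0.4, 0, 0, 0, 0.231, -0.4])

```text
clock: 22.15
position: [0.5975, -0.2245, 0.0819]
ee_rot: [0.001, 0.923, 0.386, 0.0]
contact_force: [0.3, 0.3, 0.3]
width: 0.0597
```

```bash
python3 -c "
from h import *
im=snap('top')
for p in plates(im): print(p)
go((.5969,-.2264,.012),.79+np.pi/2)"
```

```text
(0.758, -0.056, 56, 54, np.float64(-0.768))
(0.786, -0.2753, 85, 28, np.float64(-0.001))
(0.9172, 0.0328, 64, 36, np.float64(-1.554))
pos [ 0.5975 -0.2245  0.0818] row [-0.0036  0.0017  0.1396] twist -0.0002 q6 0.313 -> 0.312
```

Emit:
step_arm(moves=[-0.004, 0.002, 0.1, 0, -0.4, -0.004, 0.002, 0.17, 0, -0.4, -0.004, 0.002, 0.181, 0, -0.4, -0.004, 0.002, 0.181, 0, 1, -0.004, 0.002, 0.181, 0, 1])

```text
clock: 22.7
position: [0.5979, -0.2272, -0.0075]
ee_rot: [0.001, 0.921, 0.389, 0.001]
contact_force: [1.0, 0.5, -0.6]
width: 0.0359
```

Emit:
step_arm(moves=[0, 0, 0, 0, 1, 0, 0, 0, 0, 1, 0, 0, 0, 0, 1])

```text
clock: 23.0
position: [0.5976, -0.227, -0.008]
ee_rot: [0.001, 0.921, 0.388, 0.001]
contact_force: [0.3, 0.1, 3.7]
width: 0.036
```

Emit:
step_arm(moves=[0, 0, -0.08, 0, 1, 0, 0, -0.17, 0, 1, 0, 0, -0.2, 0, 1, 0, 0, -0.2, 0, 1])

```text
clock: 23.4
position: [0.5987, -0.2276, 0.0943]
ee_rot: [0.003, 0.921, 0.388, 0.002]
contact_force: [0.3, 0.5, -0.2]
width: 0.0362
```

```bash
python3 -c "
from h import *
print(st()[0]['width'],st()[0]['contact_force']);go((.586,.0774,.0915),-.119)"
```

```text
0.03615520256082598 [ 0.2678521   0.46604482 -0.20830977]
pos [ 0.5987 -0.2276  0.0943] row [ 0.4189 -0.4443  0.0033] twist -0.2082 q6 0.301 -> 0.135
```

Emit:
step_arm(moves=[0.419, -0.444, 0, -0.208, 1, 0.419, -0.444, 0, -0.208, 1, 0.419, -0.444, 0, -0.208, 1, 0.419, -0.444, 0, -0.208, 1, 0.419, -0.444, 0, -0.208, 1])

```text
clock: 23.9
position: [0.5847, 0.0251, 0.0888]
ee_rot: [-0.001, 0.747, 0.665, -0.001]
contact_force: [0.3, 0.4, 0.6]
width: 0.0359
```

```bash
python3 -c "
from h import *
print(st()[0]['width'],st()[0]['contact_force']);go((.586,.0774,.0915),-.119)"
```

```text
0.03585117392711591 [0.25093245 0.4317782  0.60809374]
pos [0.5847 0.0251 0.0888] row [ 0.1042 -0.0096 -0.0053] twist 0.0008 q6 0.041 -> 0.135
```

Emit:
step_arm(moves=[0.104, -0.009, 0, 0, 1, 0.104, -0.009, 0, 0, 1, 0.104, -0.009, 0, 0, 1, 0.104, -0.009, 0.08, 0, 1, 0.104, -0.009, 0.128, 0, 1])

```text
clock: 24.4
position: [0.5869, 0.0738, 0.0244]
ee_rot: [-0.0, 0.749, 0.663, -0.001]
contact_force: [-0.2, -0.2, -1.6]
width: 0.0363
```

Emit:
step_arm(moves=[0, 0, 0, 0, 1, 0, 0, 0, 0, 1])

```text
clock: 24.6
position: [0.5878, 0.074, 0.026]
ee_rot: [-0.0, 0.749, 0.663, -0.001]
contact_force: [0.7, -0.8, 0.5]
width: 0.0362
```

Emit:
step_arm(moves=[0, 0, 0, 0, 0, 0, 0, 0, 0, -0.4, 0, 0, 0, 0, -0.4, 0, 0, -0.08, 0, -0.4, 0, 0, -0.16, 0, -0.4])

```text
clock: 25.1
position: [0.5872, 0.0753, 0.107]
ee_rot: [-0.001, 0.748, 0.664, -0.001]
contact_force: [1.3, -1.1, -0.3]
width: 0.0598
```

```bash
python3 -c "
from h import *
go((.579,-.3475,.08),-.382+np.pi/2)"
```

```text
pos [0.5872 0.0753 0.107 ] row [-0.8416  0.0849  0.0541] twist 0.5835 q6 0.13 -> 1.311
```

Emit:
step_arm(moves=[-0.842, 0.085, 0.05, 0.583, -0.4, -0.842, 0.085, 0.05, 0.583, -0.4, -0.842, 0.085, 0.05, 0.583, -0.4, -0.842, 0.085, 0.05, 0.583, -0.4, -0.842, 0.085, 0.05, 0.583, -0.4])

```text
clock: 25.6
position: [0.5834, -0.1761, 0.0927]
ee_rot: [0.001, 0.94, 0.341, 0.001]
contact_force: [0.4, 0.3, 0.8]
width: 0.0598
```

```bash
python3 -c "
from h import *
go((.579,-.3475,.08),-.382+np.pi/2)"
```

```text
pos [ 0.5834 -0.1761  0.0927] row [-0.2263  0.2577  0.0257] twist 0.3429 q6 0.468 -> 1.311
```

Emit:
step_arm(moves=[-0.226, 0.258, 0.02, 0.343, -0.4, -0.226, 0.258, 0.02, 0.343, -0.4, -0.226, 0.258, 0.02, 0.343, -0.4, -0.226, 0.258, 0.02, 0.343, -0.4, -0.226, 0.258, 0.02, 0.343, -0.4])

```text
clock: 26.1
position: [0.5799, -0.3503, 0.0821]
ee_rot: [0.001, 1.0, -0.03, 0.001]
contact_force: [0.5, 0.3, -0.8]
width: 0.0598
```

Emit:
step_arm(moves=[0, 0, 0, 0.104, -0.4, 0, 0, 0, 0.104, -0.4, 0, 0, 0, 0.104, -0.4, 0, 0, 0, 0.104, -0.4])

```text
clock: 26.5
position: [0.5802, -0.3456, 0.0823]
ee_rot: [0.0, 0.983, -0.186, 0.0]
contact_force: [0.2, 0.6, -0.1]
width: 0.0596
```

```bash
python3 -c "
from h import *
im=snap('top','c6.png',(230,180,480,310),3)
for p in plates(im): print(p)
go((.579,-.3475,-.0085),-.382+np.pi/2)"
```

```text
(0.758, -0.056, 56, 54, np.float64(-0.768))
(0.9172, 0.0328, 64, 36, np.float64(-1.554))
pos [ 0.5802 -0.3456  0.0822] row [-0.001   0.0044  0.1815] twist 0.0028 q6 1.304 -> 1.311
```

View pics/c6.png

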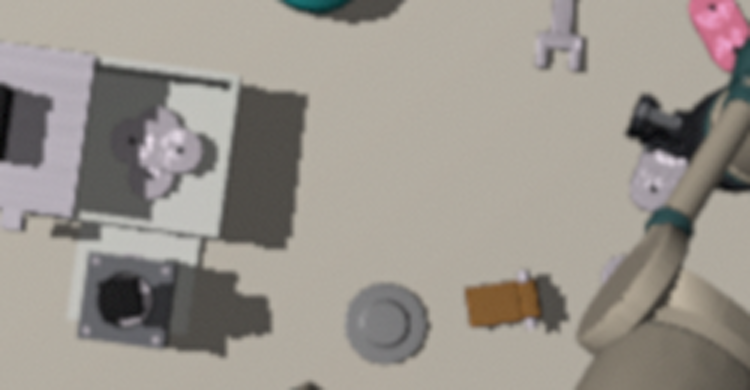

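The well holds two crossed plates, and plate 3 is under the gripper at crop (655,185). Grip it.

Emit:
step_arm(moves=[-0.001, 0, 0.1, 0.003, -0.4, -0.001, 0, 0.17, 0.003, -0.4, -0.001, 0, 0.181, 0.003, -0.4, -0.001, 0, 0.181, 0.003, 1, -0.001, 0, 0.181, 0.003, 1])

```text
clock: 27.05
position: [0.5809, -0.3463, -0.0068]
ee_rot: [0.001, 0.982, -0.191, 0.001]
contact_force: [0.7, -0.3, 0.0]
width: 0.0359
```

Emit:
step_arm(moves=[0, 0, 0, 0, 1, 0, 0, 0, 0, 1, 0, 0, 0, 0, 1])

```text
clock: 27.35
position: [0.5804, -0.346, -0.0073]
ee_rot: [0.001, 0.982, -0.191, 0.001]
contact_force: [-1.3, 0.7, 2.6]
width: 0.0359
```

Emit:
step_arm(moves=[0, 0, -0.08, 0, 1, 0, 0, -0.17, 0, 1, 0, 0, -0.21, 0, 1, 0, 0, -0.21, 0, 1])

```text
clock: 27.75
position: [0.582, -0.3472, 0.1011]
ee_rot: [0.002, 0.982, -0.191, 0.004]
contact_force: [0.8, 0.7, -0.8]
width: 0.0359
```

```bash
python3 -c "
from h import *
print(st()[0]['width'],st()[0]['contact_force']);go((.586,.0774,.0915),1.452)"
```

```text
0.03588643332665788 [ 0.79131789  0.67035767 -0.79898617]
pos [ 0.582  -0.3472  0.1011] row [-0.3117 -0.79    0.0145] twist 0.9152 q6 1.315 -> -1.436
```

Emit:
step_arm(moves=[-0.312, -0.79, 0.005, -0.085, 1, -0.312, -0.79, 0.005, -0.085, 1, -0.312, -0.79, 0.005, -0.085, 1, -0.312, -0.79, 0.005, -0.085, 1, -0.312, -0.79, 0.005, -0.085, 1])

```text
clock: 28.25
position: [0.5804, -0.0933, 0.0932]
ee_rot: [-0.0, 0.998, -0.059, -0.001]
contact_force: [0.3, -0.1, -1.1]
width: 0.0361
```

```bash
python3 -c "
from h import *
print(st()[0]['width'],st()[0]['contact_force']);go((.586,.0774,.095),1.452)"
```

```text
0.036074619785114136 [ 0.31608697 -0.14922174 -1.06775095]
pos [ 0.5804 -0.0933  0.0932] row [-0.0294 -0.3403 -0.0034] twist -1.0 q6 1.412 -> -1.436
```

Emit:
step_arm(moves=[-0.029, -0.34, 0, 0, 1, -0.029, -0.34, 0, 0, 1, -0.029, -0.34, 0, 0, 1, -0.029, -0.34, 0, 0, 1, -0.029, -0.34, 0, 0, 1])

```text
clock: 28.75
position: [0.5861, 0.0784, 0.0933]
ee_rot: [-0.0, 0.998, -0.057, -0.001]
contact_force: [-0.4, -0.5, -0.8]
width: 0.0365
```

Emit:
step_arm(moves=[0, 0, 0.06, 0, 1, 0, 0, 0.12, 0, 1, 0, 0, 0.12, 0, 1, 0, 0, 0.12, 0, 1])

```text
clock: 29.15
position: [0.5868, 0.0741, 0.034]
ee_rot: [0.0, 0.998, -0.06, -0.001]
contact_force: [0.2, -0.6, -0.2]
width: 0.0359
```

Emit:
step_arm(moves=[0, 0, 0, 0, 0, 0, 0, 0, 0, -0.4, 0, 0, 0, 0, -0.4, 0, 0, -0.08, 0, -0.4, 0, 0, -0.15, 0, -0.4])

```text
clock: 29.65
position: [0.5872, 0.075, 0.1109]
ee_rot: [0.0, 0.998, -0.059, -0.0]
contact_force: [0.7, -0.1, 0.6]
width: 0.0596
```

```bash
python3 -c "
from h import *
go((.475,-.3325,.08),.959+np.pi/2)"
```

```text
pos [0.5872 0.075  0.1109] row [-0.1267  0.8358  0.062 ] twist -0.3429 q6 1.699 -> -0.116
```

Emit:
step_arm(moves=[-0.127, 0.836, 0.05, -0.343, -0.4, -0.127, 0.836, 0.05, -0.343, -0.4, -0.127, 0.836, 0.05, -0.343, -0.4, -0.127, 0.836, 0.05, -0.343, -0.4, -0.127, 0.836, 0.05, -0.343, -0.4])

```text
clock: 30.15
position: [0.5267, -0.1486, 0.0972]
ee_rot: [0.001, 0.958, 0.285, 0.001]
contact_force: [0.1, 0.5, 0.5]
width: 0.0596
```

```bash
python3 -c "
from h import *
go((.475,-.3325,.08),.959+np.pi/2)"
```

```text
pos [ 0.5267 -0.1486  0.0972] row [-0.2879  0.2512  0.0345] twist -0.121 q6 0.59 -> -0.116
```

Emit:
step_arm(moves=[-0.288, 0.251, 0.03, -0.121, -0.4, -0.288, 0.251, 0.03, -0.121, -0.4, -0.288, 0.251, 0.03, -0.121, -0.4, -0.288, 0.251, 0.03, -0.121, -0.4, -0.288, 0.251, 0.03, -0.121, -0.4])

```text
clock: 30.65
position: [0.4729, -0.337, 0.0818]
ee_rot: [0.003, 0.89, 0.456, -0.001]
contact_force: [0.2, 0.5, -0.2]
width: 0.0599
```

Emit:
step_arm(moves=[0, 0, 0, 0, -0.4, 0, 0, 0, 0, -0.4])

```text
clock: 30.85
position: [0.4741, -0.3295, 0.0816]
ee_rot: [-0.0, 0.889, 0.459, 0.0]
contact_force: [-0.0, -0.0, 0.9]
width: 0.0601
```

```bash
python3 -c "
from h import *
im=snap('top','c7.png',(230,180,480,310),3)
go((.475,-.3325,-.0085),.959+np.pi/2)"
```

```text
pos [ 0.4743 -0.3291  0.0816] row [-0.0048  0.005   0.1802] twist -0.0016 q6 -0.111 -> -0.116
```

View pics/c7.png

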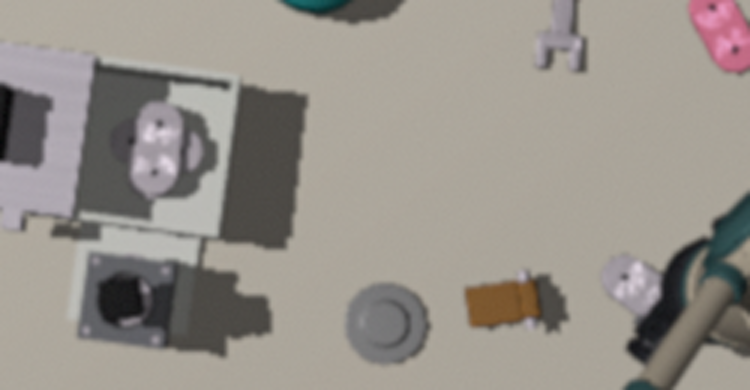

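Three plates are now stacked in the well and plate 4 is unmoved under the gripper.

Emit:
step_arm(moves=[-0.005, 0.004, 0.1, 0, -0.4, -0.005, 0.004, 0.17, 0, -0.4, -0.005, 0.004, 0.18, 0, -0.4, -0.005, 0.004, 0.18, 0, 1, -0.005, 0.004, 0.18, 0, 1])

```text
clock: 31.4
position: [0.4754, -0.3335, -0.0071]
ee_rot: [0.001, 0.888, 0.459, 0.0]
contact_force: [0.5, -0.4, -0.2]
width: 0.0357
```

Emit:
step_arm(moves=[0, 0, 0, 0, 1, 0, 0, 0, 0, 1, 0, 0, 0, 0, 1])

```text
clock: 31.7
position: [0.4751, -0.3342, -0.0074]
ee_rot: [0.001, 0.889, 0.459, 0.001]
contact_force: [-0.2, 0.9, 3.8]
width: 0.0359
```

Emit:
step_arm(moves=[0, 0, -0.08, 0, 1, 0, 0, -0.17, 0, 1, 0, 0, -0.21, 0, 1, 0, 0, -0.21, 0, 1])

```text
clock: 32.1
position: [0.4762, -0.3355, 0.1002]
ee_rot: [0.004, 0.889, 0.459, 0.001]
contact_force: [0.2, -0.7, -0.8]
width: 0.0359
```

```bash
python3 -c "
from h import *
print(st()[0]['width'],st()[0]['contact_force']);go((.586,.0774,.095),-.119)"
```

```text
0.03587999762949076 [ 0.20056929 -0.6527337  -0.75250285]
pos [ 0.4762 -0.3355  0.1002] row [ 0.8003 -0.2997  0.007 ] twist -0.1588 q6 -0.115 -> 0.135
```

Emit:
step_arm(moves=[0.8, -0.3, 0, -0.159, 1, 0.8, -0.3, 0, -0.159, 1, 0.8, -0.3, 0, -0.159, 1, 0.8, -0.3, 0, -0.159, 1, 0.8, -0.3, 0, -0.159, 1])

```text
clock: 32.6
position: [0.5373, -0.0899, 0.0947]
ee_rot: [-0.001, 0.748, 0.664, -0.001]
contact_force: [1.3, -1.0, -1.2]
width: 0.0357
```

```bash
python3 -c "
from h import *
print(st()[0]['width'],st()[0]['contact_force']);go((.586,.0774,.095),-.119)"
```

```text
0.03573596809761549 [ 1.25607501 -0.96241308 -1.23868311]
pos [ 0.5373 -0.0899  0.0947] row [ 0.3437  0.0572 -0.0007] twist 0.0002 q6 -0.175 -> 0.135
```

Emit:
step_arm(moves=[0.34, 0.057, 0, 0, 1, 0.34, 0.057, 0, 0, 1, 0.34, 0.057, 0, 0, 1, 0.34, 0.057, 0, 0, 1, 0.34, 0.057, 0, 0, 1])

```text
clock: 33.1
position: [0.5863, 0.0768, 0.0944]
ee_rot: [-0.001, 0.746, 0.666, -0.0]
contact_force: [0.6, -0.3, -0.5]
width: 0.0357
```

Emit:
step_arm(moves=[0, 0, 0.06, 0, 1, 0, 0, 0.115, 0, 1, 0, 0, 0.115, 0, 1, 0, 0, 0.115, 0, 1])

```text
clock: 33.5
position: [0.5857, 0.0725, 0.0379]
ee_rot: [-0.001, 0.748, 0.664, -0.001]
contact_force: [0.4, -0.4, 0.2]
width: 0.0357
```

Emit:
step_arm(moves=[0, 0, 0, 0, 0, 0, 0, 0, 0, -0.4, 0, 0, 0, 0, -0.4, 0, 0, -0.08, 0, -0.4, 0, 0, -0.15, 0, -0.4])

```text
clock: 34.0
position: [0.5863, 0.0735, 0.1147]
ee_rot: [-0.0, 0.748, 0.664, -0.0]
contact_force: [0.5, 0.2, -0.7]
width: 0.0597
```

```bash
python3 -c "
from h import *
go((.6012,.2022,.115),1.452)"
```

```text
pos [0.5863 0.0735 0.1147] row [ 0.2592 -0.0008 -0.0006] twist -0.4999 q6 0.126 -> -1.235
```

Emit:
step_arm(moves=[0.259, 0, 0, -0.5, -0.4, 0.259, 0, 0, -0.5, -0.4, 0.259, 0, 0, -0.5, -0.4, 0.259, 0, 0, -0.5, -0.4, 0.259, 0, 0, -0.5, -0.4])

```text
clock: 34.5
position: [0.6021, 0.2036, 0.1144]
ee_rot: [0.001, 0.449, 0.894, 0.0]
contact_force: [0.1, -0.5, -0.6]
width: 0.0599
```

Emit:
step_arm(moves=[0, 0, 0, -0.261, -0.4, 0, 0, 0, -0.261, -0.4, 0, 0, 0, -0.261, -0.4, 0, 0, 0, -0.261, -0.4, 0, 0, 0, -0.261, -0.4])

```text
clock: 35.0
position: [0.6022, 0.2022, 0.1145]
ee_rot: [0.001, 0.091, 0.996, 0.0]
contact_force: [0.4, -0.2, 0.1]
width: 0.0596
```

```bash
python3 -c "
from h import *
im=snap('top','c8.png',(210,180,410,310),4)
go((.6005,.2015,.062),1.452)"
```

```text
pos [0.6021 0.2022 0.1145] row [ 0.0031 -0.002   0.105 ] twist -0.0192 q6 -1.177 -> -1.236
```

View pics/c8.png

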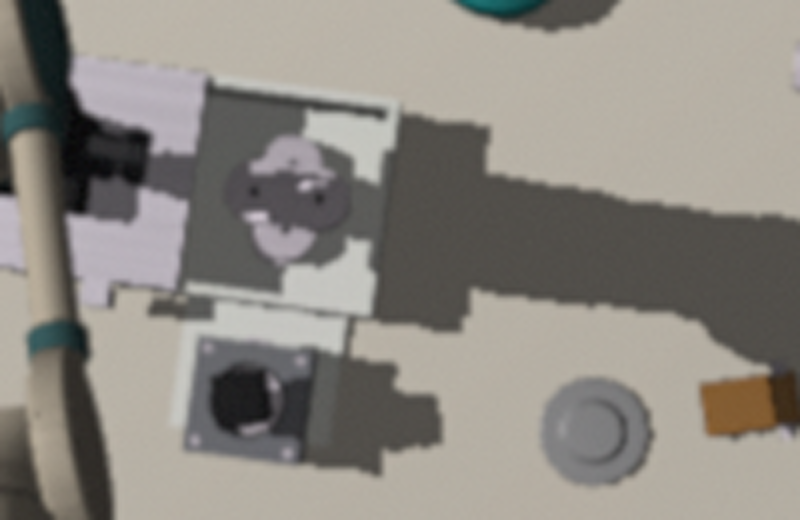

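All four plates lie crossed in the well, flat and below the rim. Grip the handle at the corrected height.

Emit:
step_arm(moves=[0.003, -0.001, 0.06, -0.019, -0.4, 0.003, -0.001, 0.104, -0.019, -0.4, 0.003, -0.001, 0.104, -0.019, -0.4, 0.003, -0.001, 0.104, -0.019, 1, 0.003, -0.001, 0.104, -0.019, 1])

```text
clock: 35.55
position: [0.6016, 0.2022, 0.0633]
ee_rot: [0.001, 0.065, 0.998, 0.0]
contact_force: [0.3, -0.1, -0.0]
width: 0.0315
```

Emit:
step_arm(moves=[0, 0, 0, 0, 1, 0, 0, 0, 0, 1, 0, 0, 0, 0, 1, 0, 0, 0, 0, 1])

```text
clock: 35.95
position: [0.6015, 0.2018, 0.0634]
ee_rot: [0.002, 0.064, 0.998, 0.0]
contact_force: [-0.1, -1.7, 6.9]
width: 0.0133
```

```bash
python3 -c "
from h import *
p=st()[1]; print(st()[0]['contact_force']); go(p-np.array((.1188,.9929,0))*.125,1.452)"
```

```text
[-0.08730226 -1.71611112  6.90295285]
pos [0.6015 0.2018 0.0634] row [-2.5e-03 -2.5e-01 -1.0e-04] twist -0.0032 q6 -1.227 -> -1.435
```

Emit:
step_arm(moves=[0, -0.08, 0, 0, 1, -0.001, -0.16, 0, 0, 1, -0.002, -0.23, 0, 0, 1, -0.002, -0.25, 0, 0, 1, -0.002, -0.252, 0, 0, 1])

```text
clock: 36.45
position: [0.5865, 0.0797, 0.0635]
ee_rot: [0.002, 0.067, 0.998, 0.004]
contact_force: [0.7, 12.5, 4.5]
width: 0.013
```

Emit:
step_arm(moves=[0, -0.002, 0, 0, 1, 0, -0.004, 0, 0, 1, 0, -0.004, 0, 0, 1])

```text
clock: 36.75
position: [0.5865, 0.0797, 0.0635]
ee_rot: [0.002, 0.065, 0.998, 0.004]
contact_force: [0.7, 12.9, 5.4]
width: 0.0133
```

Emit:
step_arm(moves=[0, 0.004, 0, 0, 1, 0, 0.004, 0, 0, -0.4, 0, 0.004, 0, 0, -0.4, 0, 0.004, -0.1, 0, -0.4, 0, 0.004, -0.18, 0, -0.4])

```text
clock: 37.25
position: [0.5845, 0.0764, 0.1521]
ee_rot: [-0.001, 0.065, 0.998, -0.0]
contact_force: [0.9, 0.1, 1.5]
width: 0.0598
```

```bash
python3 -c "
from h import *
go((.68,.18,.155),1.452)"
```

```text
pos [0.5845 0.0764 0.1521] row [-0.1625  0.2302 -0.0064] twist -0.0036 q6 -1.428 -> -1.29
```

```bash
python3 -c "
from h import *
go((.4622,.0935,.13),1.775)"
```

```text
pos [0.5845 0.0764 0.1521] row [0.2469 0.0022 0.0447] twist 0.8936 q6 -1.428 -> 1.421
```

Emit:
step_arm(moves=[0.247, 0.002, 0.02, -0.106, -0.4, 0.247, 0.002, 0.02, -0.106, -0.4, 0.247, 0.002, 0.02, -0.106, -0.4, 0.247, 0.002, 0.02, -0.106, -0.4, 0.247, 0.002, 0.02, -0.106, -0.4])

```text
clock: 37.75
position: [0.4631, 0.0936, 0.1421]
ee_rot: [0.001, -0.101, 0.995, -0.0]
contact_force: [0.8, -0.3, 0.2]
width: 0.0596
```

```bash
python3 - <<'E'
from h import *
im=snap('top','c9.png',(200,180,330,310),5)
f0=cv2.imread('pics/t0.png')
# gate shift vs start: compare handle/gate region
a=cv2.cvtColor(f0[190:250,230:315],cv2.COLOR_BGR2GRAY).astype(np.float32); b=cv2.cvtColor(im['frame'][190:250,230:315],cv2.COLOR_BGR2GRAY).astype(np.float32)
for sl in [(slice(0,42),slice(0,85)),(slice(20,42),slice(35,65))]: print(cv2.phaseCorrelate(a[sl].copy(),b[sl].copy()))
print(abs(a-b)[:42].mean()); go((.4622,.0935,.07),1.775)
E
```

```text
((0.018794452814944407, 0.5033887834219541), 0.9933376420574423)
((0.09458563761583783, 0.010569570604321399), 0.9750241683589087)
6.5358543
pos [0.4641 0.0935 0.1421] row [0.0039 0.0009 0.1442] twist 0.9995 q6 -1.721 -> 1.421
```

View pics/c9.png

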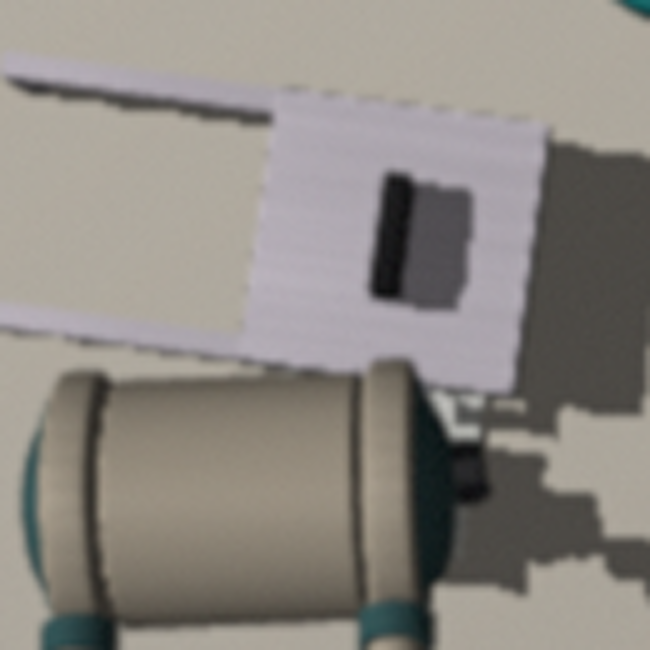

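The gate image matches the start to 0.1 px, so it's fully shut. Grip the key.

Emit:
step_arm(moves=[0.001, 0, 0.07, 0, -0.4, 0.001, 0, 0.14, 0, -0.4, 0.001, 0, 0.14, 0, -0.4, 0.001, 0, 0.14, 0, 1, 0.001, 0, 0.14, 0, 1])

```text
clock: 38.3
position: [0.4643, 0.0938, 0.073]
ee_rot: [0.001, -0.101, 0.995, 0.0]
contact_force: [0.4, 2.7, 1.6]
width: 0.0319
```

Emit:
step_arm(moves=[0, 0, 0, 0, 1, 0, 0, 0, 0, 1, 0, 0, 0, 0, 1])

```text
clock: 38.6
position: [0.464, 0.0937, 0.073]
ee_rot: [0.002, -0.102, 0.995, -0.0]
contact_force: [1.6, 0.1, 2.2]
width: 0.0314
```

```bash
python3 -c "
from h import *
s,p,M=st();print(s['contact_force'],s['moment'],p,np.arctan2(M[1,1],M[0,1]),s['qpos'][5])"
```

```text
[1.59924494 0.07867559 2.21714956] [-0.01529071 -0.38147502  0.05095968] [0.46397504 0.0937365  0.07295691] 1.7743885930763639 -1.7219058817985107
```

Emit:
step_arm(moves=[0, 0, 0, 0.04, 1, 0, 0, 0, 0.08, 1, 0, 0, 0, 0.12, 1, 0, 0, 0, 0.14, 1, 0, 0, 0, 0.14, 1])

```text
clock: 39.1
position: [0.4633, 0.0933, 0.0725]
ee_rot: [0.001, 0.117, 0.993, -0.0]
contact_force: [1.7, -0.0, 3.6]
width: 0.0316
```

```bash
python3 -c "
from h import *
s,p,M=st();print(s['contact_force'],s['moment'],p,np.arctan2(M[1,1],M[0,1]),s['qpos'][5])"
```

```text
[ 1.72066474 -0.02943319  3.56781374] [-0.35627979 -0.21473253  0.08800598] [0.46331298 0.0933317  0.07254434] 1.3356044064292079 -1.282586758323072
```

Emit:
step_arm(moves=[0, 0, 0, 0.04, 1, 0, 0, 0, 0.08, 1, 0, 0, 0, 0.12, 1, 0, 0, 0, 0.15, 1, 0, 0, 0, 0.15, 1])

```text
clock: 39.6
position: [0.4624, 0.0933, 0.0721]
ee_rot: [0.0, 0.345, 0.938, -0.0]
contact_force: [0.8, -1.8, 2.1]
width: 0.0314
```

```bash
python3 -c "
from h import *
s,p,M=st();print(s['contact_force'],s['moment'],p,np.arctan2(M[1,1],M[0,1]),s['qpos'][5])"
```

```text
[ 0.78402698 -1.83278915  2.06786195] [-0.50835939 -0.09300979  0.13000574] [0.46244096 0.09328122 0.07207942] 0.8654490563848265 -0.8124553543849965
```

Emit:
step_arm(moves=[0, 0, 0, 0.04, 1, 0, 0, 0, 0.08, 1, 0, 0, 0, 0.12, 1, 0, 0, 0, 0.14, 1, 0, 0, 0, 0.14, 1])

```text
clock: 40.1
position: [0.4618, 0.0934, 0.0718]
ee_rot: [-0.0, 0.541, 0.841, -0.0]
contact_force: [-0.1, -1.5, 3.7]
width: 0.0315
```

```bash
python3 -c "
from h import *
s,p,M=st();print(s['contact_force'],s['moment'],p,np.arctan2(M[1,1],M[0,1]),s['qpos'][5])"
```

```text
[-0.11680928 -1.54295511  3.67907214] [-0.45239101  0.19024191  0.1524375 ] [0.46177502 0.09341975 0.07177219] 0.42669216840627266 -0.37396279949317424
```

Emit:
step_arm(moves=[0, 0, 0, 0, 0.1, 0, 0, 0, 0, -0.6, 0, 0, 0, 0, -0.6, 0, 0, -0.1, 0, -0.6, 0, 0, -0.2, 0, -0.6])

```text
clock: 40.6
position: [0.4607, 0.0937, 0.1713]
ee_rot: [-0.002, 0.542, 0.84, -0.001]
contact_force: [2.3, 0.4, -0.5]
width: 0.0684
```

Emit:
step_arm(moves=[-0.25, 0.3, -0.1, 0, -0.6, -0.25, 0.3, -0.1, 0, -0.6, -0.25, 0.3, -0.1, 0, -0.6, -0.25, 0.3, -0.1, 0, -0.6, -0.25, 0.3, -0.1, 0, -0.6])

```text
clock: 41.1
position: [0.657, 0.0392, 0.2218]
ee_rot: [0.003, 0.543, 0.84, 0.001]
contact_force: [-1.1, 0.4, -0.5]
width: 0.0684
```

```bash
python3 -c "
from h import *
print(st()[0]['position'])
t=snap('top');s=snap('scene')
a=cv2.resize(t['frame'][195:315,240:320],None,fx=5,fy=5,interpolation=cv2.INTER_CUBIC)
b=cv2.resize(s['frame'][200:300,300:380],None,fx=5,fy=6,interpolation=cv2.INTER_CUBIC)
cv2.imwrite('pics/f.png',np.hstack([a,b]))
for z in(.106,.118): print(z,(w2pix(s,(.4622,.092,z))-[300,200])*[5,6],(w2pix(t,(.4622,.092,z))-[240,195])*5)"
```

```text
[0.65699183 0.03923696 0.22178436]
0.106 [263.22396988 124.19252284] [152.87952833 424.91698345]
0.118 [264.08203808 107.91135955] [150.69672681 424.89774846]
```

View pics/f.png

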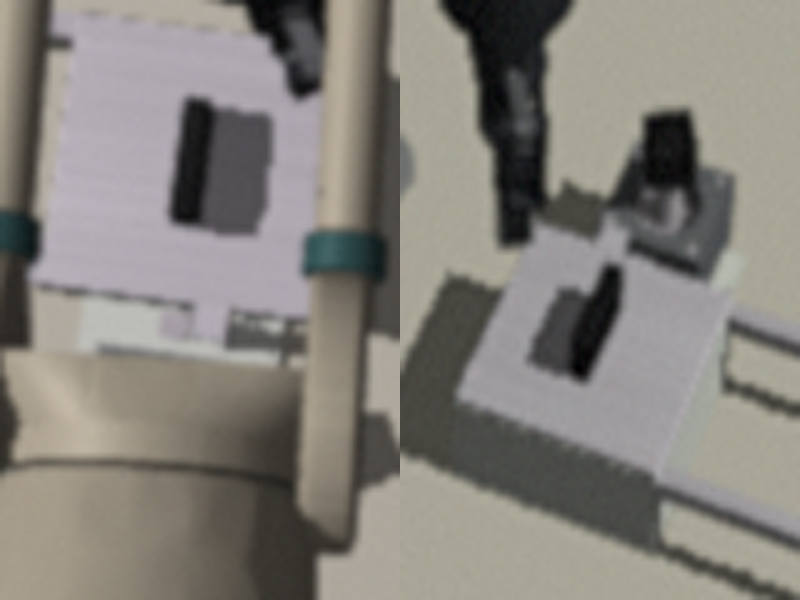

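Gate shut, and the bolt block is visible beside the lug at the same pixel (275,259) as at the start. Check the key's height against the first scene picture numerically.

```bash
python3 -c "
from h import *
s=np.load('/tmp/scene.npz')['frame']; s0=cv2.imread('pics/s0.png')
t=np.load('/tmp/top.npz')['frame']; t0=cv2.imread('pics/t0.png')
for f in (s0,s):
    g=cv2.cvtColor(f,cv2.COLOR_BGR2GRAY)[205:245,340:366]; m=g<45; ys,xs=np.nonzero(m[:32]); print(ys.min()+205,ys.max()+205,xs.mean()+340,g[:,13].tolist())
c=(slice(256,263),slice(268,286)); print(abs(t[c].astype(int)-t0[c]).mean(), t[259,268:290,1].tolist(), t0[259,268:290,1].tolist())"
```

```text
216 233 352.3333333333333 [158, 158, 157, 156, 156, 157, 159, 158, 157, 141, 79, 24, 16, 16, 15, 18, 17, 17, 14, 11, 8, 1, 7, 30, 61, 80, 88, 88, 90, 96, 123, 140, 132, 92, 83, 83, 72, 46, 37, 80]
219 233 352.25 [166, 165, 164, 166, 164, 164, 165, 165, 165, 163, 167, 167, 152, 100, 36, 15, 21, 23, 20, 23, 32, 19, 10, 15, 14, 23, 44, 74, 87, 92, 94, 98, 107, 116, 96, 86, 74, 48, 37, 84]
9.068783068783068 [188, 189, 187, 181, 166, 157, 158, 159, 157, 151, 150, 166, 171, 172, 170, 171, 163, 134, 112, 124, 121, 114] [179, 180, 177, 171, 157, 149, 148, 149, 147, 143, 142, 158, 162, 163, 162, 162, 153, 127, 107, 117, 115, 107]
```

The key sits about 3 px lower, where 12 mm predicts 2.7 px, so it is seated. The bolt profile matches the start. Hand in.

```bash
python3 -c "
from h import *
print(st()[0]['contact_force'],st()[0]['clock']); print(job.sign_off())"
```

```text
[ 0.18885371 -0.04493774  0.61191109] 41.2
the job is handed in; nothing more can be done
None
```

The job is done and handed in at 41.2 s. All four chrome cover plates are in the well, the gate is shut, the bolt is out and the key is seated in the lock.

- **Lock:** the key caught about 0.45 rad counter-clockwise. I turned it to the counter-clockwise stop, which peaked at about 0.9 N m and so stayed under the 1 N m limit. After that the gate slid to its open stop.
- **Plates and closing:** I placed the plates one by one, slid the gate shut and turned the key 1.35 rad clockwise.

Last checks, with the arm clear and no contact force:
- **Plates:** I saw all four in the well before closing the gate.
- **Gate:** its position matches the start picture to about 0.1 px.
- **Bolt:** its block shows at the same pixels as at the start, so it is out.
- **Key:** its head is about 3 px lower than at the start, where 2.7 px would mean the full 12 mm drop.

What disagreed: the shut fingertips sit about 9 mm behind the reported TCP, not 14 mm ahead of it. Because of this, the first plate grasp missed, and the gate was dragged open from the top of its bar. I measured the offset by touching a plate and corrected every later height.

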